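# Unclip the long bar and lay it in the V-blocks

## Robot

A 6-joint arm with a two-finger parallel gripper is mounted at the origin on a cart in front of the work surface, level with it; the furniture and walls round the work are solid. World frame = base frame: x ahead of the robot, y to its left, z up, the work surface at z = 0. Lengths are in m, angles in rad, forces in N, time in s.
With the tool pointing down it reaches from about 0.425 to 0.95 m from the base axis. Payload 14.7 kg.
Tool frame: the origin (TCP) lies midway between the tips of the shut fingers; the grasp point (between the pads) lies 19 mm behind it; z points along the fingers, y is the line along which they close (so a half turn about z gives the same grasp; the last joint's range is limited). The gripper opens to 85 mm and grips with 20 to 120 N. Pads are 22 mm wide; open, the fingers measure 114 mm over their backs; the gripper's body (76 mm by 85 mm) begins 54 mm behind the grasp point. The pads swing forward as they close: fully open they stand 13 mm farther back than shut.
Start: joints at [1.218, 0.48, 1.596, -0, 1.065, -0.047], TCP at [0.196, 0.62, 0.231] pointing down, gripper open.
Joint ranges: [-2.75, 2.75], [-0.82, 2.05], [0.23, 2.67], [-1.56, 4.7], [0.09, 2.69], [-2.92, 2.92]. Speed limits (rad/s): [1.89, 1.89, 2.39, 3.01, 3.01, 3.01].

## Interface

Orientations are given as a unit quaternion [x, y, z, w].
In Python, from plant import r, viewer gives the robot as it stands.
- The arm moves only by the tool arm_command, never from a script. Its argument "moves" is one flat list of numbers, 7 for each row, row after row: the turn, a rotation vector about the tool's x, y, z as a fraction of full scale, then the shift along the tool's x, y, z as a fraction of full scale, then the closure in counts, from 0 (fully open) to 255 (shut). In form: [ax, ay, az, x, y, z, hand, ax, ay, az, x, y, z, hand, ...]. A call has 1 to 12 rows; each row is the pose to reach, as a shift and turn from the pose commanded when the call began, along the tool's axes at that moment, turning the shorter way round; what a row does not reach only later rows make up. Full scale, the value 1, is 1 m for a shift and 180 degrees for a turn. A row lasts 1/10 s, in which the tool goes at most 50 mm and 8.59 degrees, less where a joint would pass 70% of its speed; a pose out of reach is approached as far as the arm can. A call with a number of a shift or a turn outside -1 to 1 is refused whole. A call with a gripper value outside its range is refused whole. The fingers move at their own pace and stop on an object; "newtons" is the grip in N (left out, the last holds). Time passes only in rows, so rows that repeat a pose let the fingers close. It gives the time, the measured TCP pose, the force, the opening and the grip force at its end, in the units of the state.
- r.read_state(): the state, without advancing time (a new reading comes with each control period).
- viewer.camera(name): name is "side" or "top" or "wrist"; returns the picture (480x640x3 uint8, red, green, blue); there is no depth.
- viewer.camera_info(name): a dict with "camera_matrix" (3x3 intrinsics, pixels), "R" (3x3) and "t" (3): a world point X has camera coordinates R X + t. Camera axes: x right, y down, z forward; pixel columns grow to the right and rows downward; lengths in m; the calibration is good to about 2 mm. A picture is of the moment at which its call begins: read the wrist's pose just before it. camera_info takes no time and is no camera call; for the wrist camera it gives the pose at the moment of the call.
- r.close_job(): hands the job in; it is judged then, once.
The state is a dict: "time": time; "qpos": joint angles; "joint_velocities": joint speeds; "joint_torque": joint torques, N m; "tool_pos": TCP position; "orientation": TCP orientation; "force": force on the tool from outside, world axes, zero at the start; "ft_torque": the same for the moment, N m; "opening": opening from 0.0 (shut) to 1.0 (fully open); "finger_force": force on a finger pad.
Only numpy, scipy, OpenCV 4.12 (cv2) and the standard library are available. Lean on these libraries where they do the work, as an engineer would, in place of code of your own. Each camera call takes 0.05 s, during which the arm holds its last target. There are 200 camera calls.

## Task

Snap the longer of the two steel bars out of its spring clips on the sloping stand and lower it into the two V-blocks on the base plate so that it lies along both Vs, about centred and right across both blocks, ready for marking. Keep hold of it until it lies there, then let go; leave the shorter bar in its clips.

Things in the scene. Friction and masses are not known exactly. Their poses are not given: they have to be found in the camera images.
- clip_stand: Fixed grey sheet-steel stand, 160 deep (x) x 225 wide (y) x 245 mm high; origin on the table. Its panel slopes up, away from the robot, 38 deg from level. In its frame the panel normal is (-0.616, 0, 0.788), up the slope (0.788, 0, 0.616). Two bars lie up the slope in rows at y = +45 and -45 mm, axes 34 mm off the panel, middles (grip points) at x 0, z 105 mm.
- clips_mid (a point): Point between the two rows at grip-point height (stand's x 0, y 0, z 105 mm). Each bar is held by two black C-shaped spring clips (16 mm along the bar, 28 mm across), centred 42 mm above and below its middle; their mouths open along the panel normal. Pulling a bar out that way takes about 10 to 15 N, and it is free after 25 mm.
- lamp_mid (a point): Middle of a fixed lamp tube (diameter 18, 215 mm long, along the stand's y) 131 mm above the clipped bars' grip points, on brackets at the stand's y = +-110 mm. A gripper pointing straight down onto a bar hits it; one held along the panel normal, leaning toward the robot, passes under it.
- long_bar: Loose round steel bar to be moved, diameter 20, length 160 mm, about 0.35 kg. Origin (grip point) at its middle, on its axis, midway between its two clips; x along the bar, up the slope while clipped; z out of the clip mouths while clipped. It is in either row.
- short_bar: The other steel bar, diameter 20, length 110 mm, to be left in its clips. Origin and axes as for the long bar.
- v_rest: Fixed base plate 140 (x) x 60 (y) x 8 mm with two steel V-blocks (each 28 along x, 44 wide, tops 38 mm above the table) centred 42 mm either side of its middle; the 90-degree Vs run along its x. Between the blocks the plate is bare for 56 mm. Origin on the table under its middle, z up.
- v_rest_seat (a point): Point over the middle of the base plate, 36 mm above the table, where the axis of a 20 mm bar lying in both Vs passes; axes as for the base plate.

How it is judged:
By the outcome, as a careful person would: the job done as asked, in the order asked, and still so for the second after the job is handed in, with the robot touching nothing.
It also fails if it takes over 58 s, if anything falls off the work surface, if the arm or the gripper's body presses on something with over 40 N, if the wrist force passes 120 N, or if a joint passes its speed limit or range.

## Working session

There is one attempt and no reset: what is moved stays moved. The work goes in short steps, Python scripts to look and compute and a tool call to move; the robot and the scene stay as the last step left them, time stands still between calls to the robot, and variables do not carry over. Pictures are saved under pics/ and viewed, at most 10 in all, crops included, and the job is handed in when it is done.

Besides the shell and the picture viewer there is one more tool, called after "Call:" by a JSON object that holds its "name" and its "arguments", one argument or row to a line. arm_command: Moves the arm, as the interface text tells. Shift numbers are shares of 1 m and turn numbers shares of 180 degrees, none past 1 either way. Its arguments: {"type":"object","properties":{"moves":{"type":"array","items":{"type":"number"}},"newtons":{"type":"number"}},"required":["moves"]}

```bash
mkdir -p pics; ls; python3 - <<'E'
from plant import r, viewer
import cv2
print(r.read_state())
for n in("side","top"):
    i=viewer.camera_info(n);print(n,i)
    cv2.imwrite(f"pics/{n}0.png",viewer.camera(n)[:,:,::-1])
E
```

```text
pics
{'time': 0.0, 'qpos': array([ 1.21836249e+00,  4.80821074e-01,  1.59686380e+00,  6.38052661e-06,
        1.06508600e+00, -4.66062285e-02]), 'joint_velocities': array([-0.00081742,  0.00135833, -0.00010202, -0.00121133, -0.00134685,
       -0.00107895]), 'joint_torque': array([-7.04643626e-04, -9.50634956e+01, -4.30173647e+01, -2.98598070e-04,
        1.23955662e-02,  1.37336569e-04]), 'tool_pos': array([0.19554676, 0.61946731, 0.23068312]), 'orientation': array([ 1.52320084e-01,  9.88331040e-01, -5.76869521e-04, -1.19495513e-04]), 'force': array([-0.60885795,  0.49293404,  0.01780089]), 'ft_torque': array([ 0.05982186, -0.00116653, -0.00533412]), 'finger_force': 0.0, 'opening': 0.9973760704404776}
side {'camera_matrix': array([[617.20310381,   0.        , 310.52505199],
       [  0.        , 617.20310381, 234.74076483],
       [  0.        ,   0.        ,   1.        ]]), 'R': array([[-0.96862839, -0.24774441,  0.01953846],
       [-0.14437536,  0.49699536, -0.85565844],
       [ 0.20227407, -0.83163593, -0.51717201]]), 't': array([0.49697348, 0.24238039, 0.94118944])}
top {'camera_matrix': array([[525.80924157,   0.        , 304.12601694],
       [  0.        , 525.80924157, 243.41145984],
       [  0.        ,   0.        ,   1.        ]]), 'R': array([[-0.00394924, -0.99999068,  0.00174555],
       [-0.99149113,  0.00368853, -0.13012197],
       [ 0.13011432, -0.00224458, -0.99149646]]), 't': array([-0.06457129,  0.55802307,  0.95237224])}
```

View pics/side0.png

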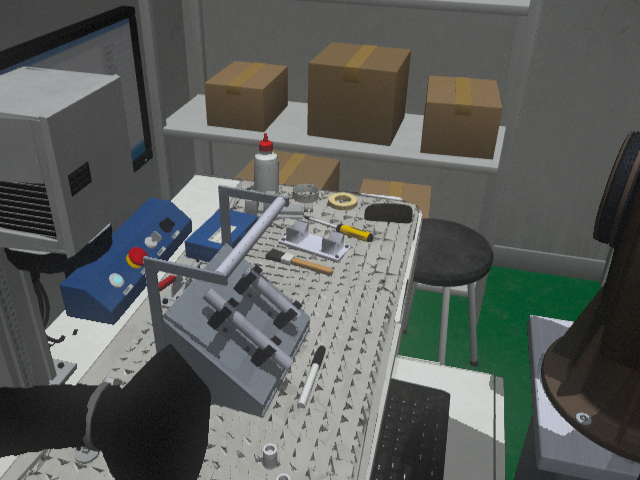

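View pics/top0.png

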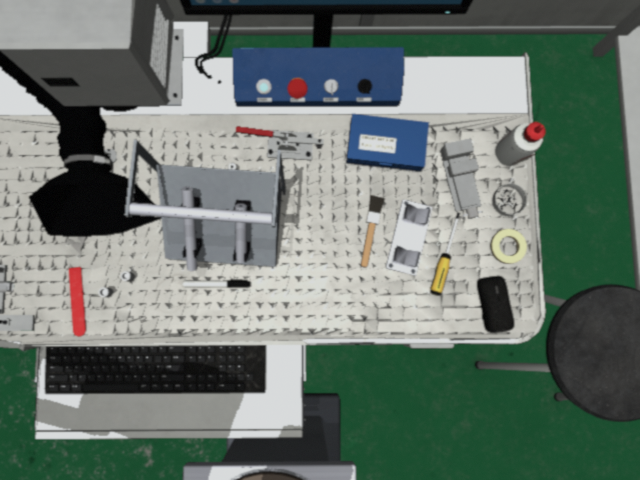

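The side view shows the stand at (235,330), the lamp tube from (222,272) to (285,200) and the V-rest at (315,240). In the top view the left bar (190, 190–270) is the longer one, the right bar is at (241, 203–258), and the V-rest is at (410,238). I'll take enlarged crops to pick points.

```bash
python3 - <<'E'
import cv2,numpy as np
def crop(n,x0,y0,w,h,s,o):
    im=cv2.imread(f"pics/{n}0.png")[y0:y0+h,x0:x0+w]
    im=cv2.resize(im,None,fx=s,fy=s,interpolation=cv2.INTER_CUBIC)
    for k in range(0,w,10):
        if (x0+k)%20==0: cv2.putText(im,str(x0+k),(k*s,10),0,.35,(0,0,255));cv2.line(im,(k*s,12),(k*s,18),(0,0,255))
    for k in range(0,h):
        if (y0+k)%20==0: cv2.putText(im,str(y0+k),(0,k*s),0,.35,(0,0,255));cv2.line(im,(22,k*s),(28,k*s),(0,0,255))
    return im
cv2.imwrite("pics/s1.png",crop("side",140,180,220,200,3,0)[:600])
a=crop("top",120,140,200,150,4,0);cv2.imwrite("pics/t1.png",a)
b=crop("top",370,180,80,110,5,0);c=crop("side",270,210,90,60,4,0)
o=np.zeros((550,800,3),np.uint8);o[:,:400]=b;o[:240,420:780]=c
cv2.imwrite("pics/v1.png",o)
E
```

```text
(no output)
```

View pics/s1.png

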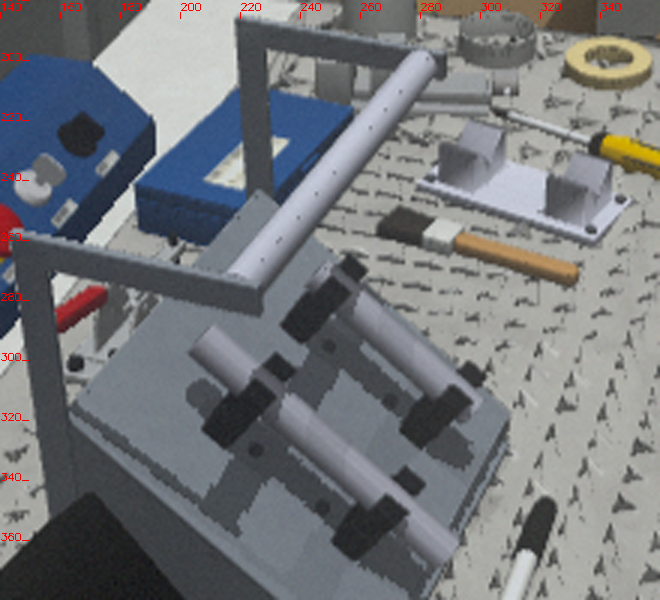

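View pics/t1.png

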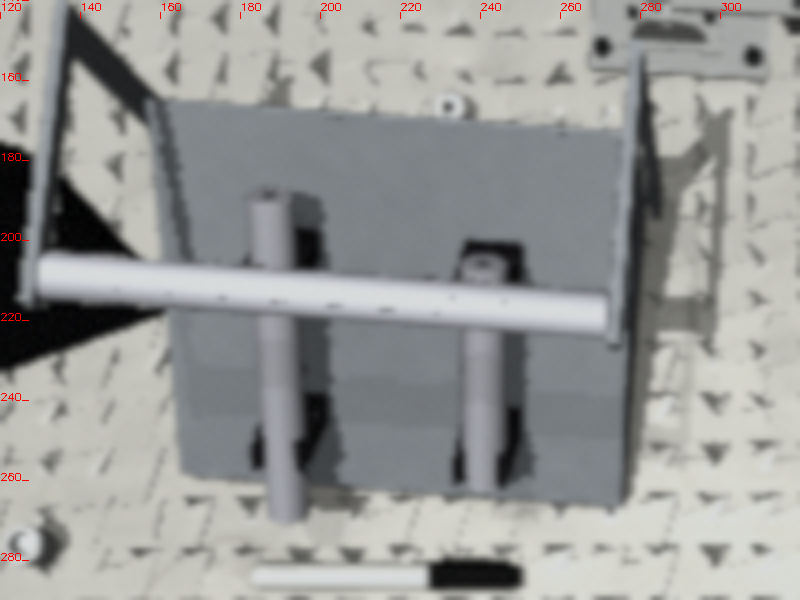

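View pics/v1.png

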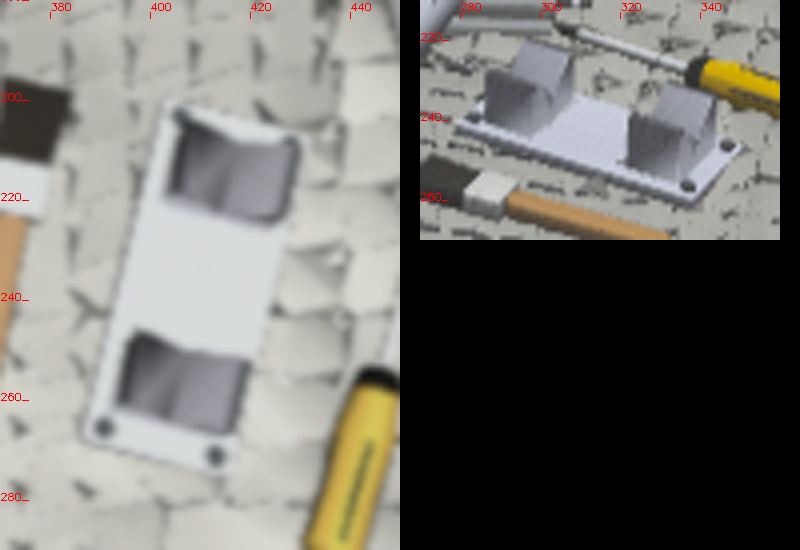

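The crops show the long bar in the +y row. Its ends are at about (207.7,293.3) and (288.3,365) in the side view, and (187.7,188.5) and (191.8,268.5) in the top view. The lamp and plate corners are also clear, so I'll triangulate and fit.

```bash
cat >h.py <<'E'
import numpy as np, cv2
from scipy.optimize import least_squares
from scipy.spatial.transform import Rotation as Rot
from plant import r, viewer
I={n:viewer.camera_info(n) for n in("side","top")}
def proj(i,X):
    c=np.atleast_2d(X)@i["R"].T+i["t"];p=c@i["camera_matrix"].T;return p[:,:2]/p[:,2:]
def P(i): return i["camera_matrix"]@np.c_[i["R"],i["t"]]
def tri(i,a,j,b):
    X=cv2.triangulatePoints(P(i),P(j),np.array(a,float),np.array(b,float)).ravel();return X[:3]/X[3]
def rz(a): return Rot.from_euler('z',a).as_matrix()
S=lambda x,y:(140+x/3,180+y/3)
T=lambda x,y:(120+x/4,140+y/4)
V=lambda x,y:(370+x/5,180+y/5)
W=lambda x,y:(270+(x-420)/4,210+y/4)
E
python3 - <<'E'
from h import *
s,t=I["side"],I["top"]
np.set_printoptions(precision=4,suppress=True)
prs={'Lup':(S(203,341),T(271,194)),'Llo':(S(445,554),T(287,515)),'lampL':(S(250,277),T(38,273)),'lampR':(S(435,66),T(608,312)),
'Slo':(S(472,398),T(484,487))}
for k,(a,b) in prs.items(): print(k,tri(s,a,t,b))
pl=[(W(455,127),V(168,102)),(W(688,205),V(83,440)),(W(743,147),V(232,475))]
# order unknown: triangulate all pairings
for n,(a,_) in enumerate(pl):
  for b in [V(168,102),V(308,137),V(232,475),V(83,440)]:
    X=tri(s,a,t,b);e=np.abs(proj(s,X)-a).max();print(n,X,e.round(1))
u=np.array([.788,0,.616])
ml=lambda p,q:[p[0],p[1]]
M={'Lup':np.array([0,.045,.105])+.08*u,'Llo':np.array([0,.045,.105])-.08*u,'lampL':[0,.1075,.236],'lampR':[0,-.1075,.236],'Slo':np.array([0,-.045,.105])-.055*u}
f=lambda v:np.concatenate([(proj(i,rz(v[2])@np.array(M[k])+[v[0],v[1],v[3]])[0]-prs[k][n]) for k in M for n,i in enumerate((s,t))])
o=least_squares(f,[.5,.2,0,0]);print('stand x,y,yaw,z',o.x,f(o.x).round(1))
# plate from top corners + side corners
mp=[[.07,.03,.008],[.07,-.03,.008],[-.07,-.03,.008],[-.07,.03,.008]]
tp=[V(168,102),V(308,137),V(232,475),V(83,440)]
g=lambda v:np.concatenate([(proj(t,rz(v[2])@np.array(m)+[v[0],v[1],v[3]])[0]-p) for m,p in zip(mp,tp)])
g2=lambda v:np.concatenate([g(v)]+[(proj(s,rz(v[2])@np.array(mp[m])+[v[0],v[1],v[3]])[0]-p) for m,p in zip(HI,[W(455,127),W(688,205),W(743,147)])])
for HI in [(0,3,2),(0,1,2),(1,2,3),(1,0,3),(2,3,0),(3,2,1)]:
  o=least_squares(g2,[.5,-.2,0,0]);print(HI,o.x,o.cost,g2(o.x).round(1) if o.cost<30 else '')
E
```

```text
Lup [0.6358 0.1287 0.1522]
Llo [0.5107 0.1395 0.0567]
lampL [0.5824 0.1942 0.2434]
lampR [ 0.5662 -0.0188  0.2364]
Slo [0.522  0.047  0.0795]
0 [ 0.6478 -0.2623  0.0043] 0.4
0 [ 0.6562 -0.3246 -0.0363] 5.1
0 [ 0.5846 -0.2613  0.0155] 29.7
0 [ 0.5788 -0.2029  0.0496] 25.4
1 [ 0.5792 -0.272  -0.0205] 25.1
1 [ 0.5844 -0.34   -0.0689] 20.3
1 [ 0.5176 -0.2906 -0.0397] 5.1
1 [ 0.5152 -0.2258  0.0032] 0.6
2 [ 0.558  -0.2612  0.0296] 29.5
2 [ 0.5619 -0.3257 -0.0144] 24.9
2 [ 0.4997 -0.2827  0.0058] 0.0
2 [ 0.4984 -0.2206  0.0451] 4.4
stand x,y,yaw,z [ 0.5717  0.0885 -0.0756  0.0032] [-2.  -3.3 -0.5 -1.6  0.  -1.8  0.3 -1.8  0.5  3.4  0.2  3.7 -0.3 -1.8
  0.3  4.1 -0.7  2.4  0.1 -2.8]
(0, 3, 2) [ 0.5738 -0.2722 -0.2628 -0.0036] 3.4179637604583264 [-0.6 -1.3  1.1 -0.7 -0.   0.7 -0.4 -0.2 -0.3  0.2  1.1 -0.1  0.6  0.6]
(0, 1, 2) [ 0.5655 -0.2805 -0.385  -0.0315] 1161.8144125158374 
(1, 2, 3) [ 0.5791 -0.2749 -0.1417 -0.019 ] 469.6466991590633 
(1, 0, 3) [ 0.5588 -0.2781 -0.0825 -0.0143] 1903.3764696217563 
(2, 3, 0) [ 0.5756 -0.2796 -0.38   -0.0136] 5239.907163047265 
(3, 2, 1) [ 0.5781 -0.2755 -0.7879 -0.0109] 3014.0153376081803
```

```bash
cat >>h.py <<'E'
def stance(yaw):
    y=rz(yaw)@[0,1,0]; z=rz(yaw)@[.6157,0,-.788]; return np.c_[np.cross(y,z),y,z]
def rel(R1,p1,s=None):
    s=s or r.read_state(); R0=Rot.from_quat(s["orientation"]).as_matrix()
    return np.r_[Rot.from_matrix(R0.T@R1).as_rotvec()/np.pi, R0.T@(np.array(p1)-s["tool_pos"])].round(4)
E
python3 - <<'E'
from h import *
print('hose tip',tri(I["side"],(170,348),I["top"],(150,212)))
R=stance(-.08);G=np.array([.5733,.1341,.1045])
print(rel(R,[.31,.40,.30]),rel(R,G-.16*R[:,2]))
E
```

```text
hose tip [0.6347488  0.21200179 0.11456233]
[-0.0242 -0.2103 -0.0691 -0.1752 -0.1749 -0.0691] [-0.0242 -0.2103 -0.0691 -0.4103 -0.3712  0.0005]
```

Call:
{"name": "arm_command", "arguments": {
  "moves": [-0.024,-0.21,-0.069,-0.175,-0.175,-0.069,0,-0.024,-0.21,-0.069,-0.175,-0.175,-0.069,0,-0.024,-0.21,-0.069,-0.175,-0.175,-0.069,0,-0.024,-0.21,-0.069,-0.175,-0.175,-0.069,0,-0.024,-0.21,-0.069,-0.175,-0.175,-0.069,0,-0.024,-0.21,-0.069,-0.41,-0.371,0,0,-0.024,-0.21,-0.069,-0.41,-0.371,0,0,-0.024,-0.21,-0.069,-0.41,-0.371,0,0,-0.024,-0.21,-0.069,-0.41,-0.371,0,0,-0.024,-0.21,-0.069,-0.41,-0.371,0,0,-0.024,-0.21,-0.069,-0.41,-0.371,0,0,-0.024,-0.21,-0.069,-0.41,-0.371,0,0]
}}

```text
time: 1.3
tool_pos: [0.4752, 0.1411, 0.231]
orientation: [0.038, 0.945, -0.013, 0.325]
force: [2.0, 0.9, 1.5]
opening: 1.004
finger_force: 0.0
```

```bash
python3 - <<'E'
from h import *
import json
s=r.read_state();i=viewer.camera_info("wrist");im=viewer.camera("wrist")
cv2.imwrite("pics/w1.png",im[:,:,::-1]);print(s["tool_pos"],s["qpos"].round(2))
np.savez("w1.npz",R=i["R"],t=i["t"],camera_matrix=i["camera_matrix"])
R=stance(-.08);G=np.array([.5733,.1341,.1045])
print(proj(i,[G,G-.08*R[:,0],G+.08*R[:,0]]).round(0))
E
```

```text
[0.47524142 0.14111983 0.23095888] [ 0.47  0.12  2.43 -1.54  0.33  0.42]
[[322. 222.]
 [322. 313.]
 [322. 118.]]
```

View pics/w1.png

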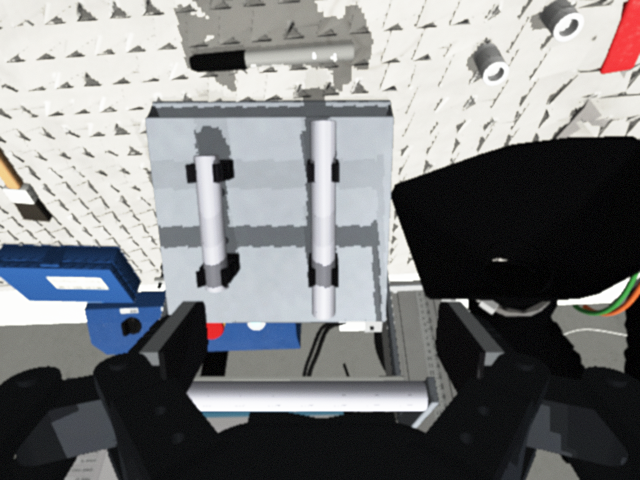

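The wrist view confirms the long bar: its ends are at (322,121) and (324,316), against a prediction of (322,118) and (322,313). Joint 4 is close to its limit (−1.54 of −1.56), so I'll tilt the tool slightly steeper, advance part of the way and watch the joints.

```bash
cat >>h.py <<'E'
def tst(yaw,deg): return stance(yaw)@Rot.from_euler('y',deg,degrees=True).as_matrix()
E
python3 - <<'E'
from h import *
G=np.array([.5733,.1341,.1045])
for d in (0,5):
  R=tst(-.08,d);print(d,R[:,2],rel(R,G-.07*R[:,2]))
E
```

```text
0 [ 0.61373081 -0.04920348 -0.788     ] [-0.0016 -0.0005 -0.0009  0.0013  0.0064  0.0881]
5 [ 0.54293631 -0.0435278  -0.83866321] [-0.0015  0.0273 -0.0009 -0.0048  0.0064  0.0883]
```

```bash
python3 - <<'E'
from h import *
s=r.read_state();print(s["time"],s["tool_pos"],s["orientation"],s["qpos"],s["force"])
R0=Rot.from_quat(s["orientation"]).as_matrix();print(R0)
E
```

```text
1.35 [0.4769105  0.13585509 0.22997791] [ 0.03992079  0.94491166 -0.01486446  0.32454172] [ 0.45558722  0.1194505   2.42923283 -1.55617739  0.32347591  0.42590152] [ 0.12591026 -1.72313319 -1.87594859]
[[-0.786158    0.08509152  0.61213972]
 [ 0.06579497  0.99637076 -0.05400313]
 [-0.61451332 -0.00217928 -0.78890343]]
```

Call:
{"name": "arm_command", "arguments": {
  "moves": [0,0.03,0,0,0.003,0,0,0,0.03,0,0,0.003,0,0,-0.001,0.028,0,-0.004,0.006,0.04,0,-0.001,0.028,0,-0.005,0.006,0.06,0,-0.001,0.028,0,-0.005,0.006,0.06,0,-0.001,0.028,0,-0.005,0.006,0.06,0]
}}

```text
time: 1.95
tool_pos: [0.5155, 0.145, 0.1866]
orientation: [0.038, 0.958, -0.01, 0.283]
force: [-0.3, -0.1, 0.1]
opening: 0.999
finger_force: 0.0
```

```bash
python3 - <<'E'
from h import *
s=r.read_state();print(s["time"],s["tool_pos"],s["qpos"],s["force"])
G=np.array([.5733,.1341,.1045])
R=tst(-.08,5);print(rel(R,G-.05*R[:,2]),rel(R,G+.019*R[:,2]))
E
```

```text
1.95 [0.51546257 0.14496463 0.18664529] [ 0.38516283  0.25102383  2.34396652 -1.4814143   0.24450457  0.30695079] [-0.31851266 -0.11001748  0.1230866 ]
[ 0.0008 -0.0009 -0.0001 -0.0045 -0.0063  0.0507] [ 8.000e-04 -9.000e-04 -1.000e-04 -4.700e-03 -6.500e-03  1.197e-01]
```

```bash
cat >kin.py <<'E'
from h import *
D=[([1.21836,.48082,1.59686,0,1.06509,-.0466],[.19554676,.61946731,.23068312],[.15232,.98833,-.000577,-.000119]),
([.45558722,.1194505,2.42923283,-1.55617739,.32347591,.42590152],[.4769105,.13585509,.22997791],[.03992079,.94491166,-.01486446,.32454172])]
s=r.read_state();D.append((s["qpos"],s["tool_pos"],s["orientation"]))
def fk(q,k):
    a,d,L2,L3,e,dt=k
    E=lambda ax,t:Rot.from_euler(ax,t).as_matrix()
    R1=E('z',q[0]);R2=R1@E('y',q[1]);R3=R2@E('y',q[2]);R=R3@E('z',q[3])@E('y',q[4])@E('z',q[5])
    return R1@[a,0,d]+R2@[0,0,L2]+R3@[e,0,L3]+R[:,2]*dt, R
ks=least_squares(lambda k:np.concatenate([(fk(q,k)[0]-p)*1000 for q,p,_ in D]+[(k-[0.1,.4,.45,.45,0,.243])*.3]),[.1,.4,.45,.45,0,.243])
K=ks.x
E
python3 - <<'E'
from kin import *
np.set_printoptions(precision=4,suppress=True)
print(K,np.abs(ks.fun[:9]).max())
for q,p,o in D: print(fk(q,K)[1].T@Rot.from_quat(o).as_matrix())
E
```

```text
[0.0887 0.1908 0.5483 0.3551 0.0071 0.2672] 28.441783486165882
[[ 0. -1.  0.]
 [ 1.  0.  0.]
 [-0.  0.  1.]]
[[ 0. -1. -0.]
 [ 1.  0.  0.]
 [-0. -0.  1.]]
[[-0. -1. -0.]
 [ 1.  0.  0.]
 [-0. -0.  1.]]
```

```bash
cat >kin.py <<'E'
from h import *
D=[([1.21836,.48082,1.59686,0,1.06509,-.0466],[.19554676,.61946731,.23068312],[.15232,.98833,-.000577,-.000119]),
([.45558722,.1194505,2.42923283,-1.55617739,.32347591,.42590152],[.4769105,.13585509,.22997791],[.03992079,.94491166,-.01486446,.32454172]),
([.38516283,.25102383,2.34396652,-1.4814143,.24450457,.30695079],[.51546257,.14496463,.18664529],0)]
E=lambda ax,t:Rot.from_euler(ax,t).as_matrix()
def fk(q,k):
    a,d,L2,L3,e,dt,w,c=k
    R1=E('z',q[0]);R2=R1@E('y',q[1]);R3=R2@E('y',q[2]);R4=R3@E('z',q[3]);R5=R4@E('y',q[4]);R=R5@E('z',q[5]+np.pi/2)
    return R1@[a,c,d]+R2@[0,0,L2]+R3@[e,0,L3]+R5@[w,0,dt], R
def fit(mask,pr=(.1,.4,.45,.45,0,.243,0,0)):
    m=np.array(mask)
    return least_squares(lambda k:np.concatenate([(fk(q,k*m)[0]-p)*1000 for q,p,_ in D]+[(k-pr)*.3]),pr)
E
python3 - <<'E'
from kin import *
np.set_printoptions(precision=4,suppress=True)
for m in ([1]*6+[1,0],[1]*6+[0,1],[1]*8):
  f=fit(m);print(m,f.x,np.abs(f.fun[:9]).max())
E
```

```text
[1, 1, 1, 1, 1, 1, 1, 0] [-0.0107  0.3014  0.5891  0.4092  0.0113  0.3844 -0.0353  0.    ] 28.441330964695226
[1, 1, 1, 1, 1, 1, 0, 1] [-0.      0.3176  0.5973  0.445   0.0329  0.3717  0.      0.0303] 0.000456661377074008
[1, 1, 1, 1, 1, 1, 1, 1] [0.     0.3176 0.5973 0.445  0.0329 0.3717 0.     0.0303] 0.00027502698601855613
```

The kinematics now fit exactly, so I can check joint ranges along the whole plan.

```bash
cat >>kin.py <<'E'
K=fit([1]*8).x
lo=np.array([-2.75,-.82,.23,-1.56,.09,-2.92]);hi=np.array([2.75,2.05,2.67,4.7,2.69,2.92])
def ik(p,R,q0):
    f=lambda q:np.r_[(fk(q,K)[0]-p)*10,(Rot.from_matrix(fk(q,K)[1].T@R)).as_rotvec()]
    o=least_squares(f,q0,xtol=1e-12,ftol=1e-12,gtol=1e-12);return o.x,np.abs(o.fun).max()
E
python3 - <<'E'
from kin import *
np.set_printoptions(precision=3,suppress=True)
G=np.array([.5733,.1341,.1045]);n=stance(-.08)[:,2]*-1
s=r.read_state()
for d in (3,5,7,9):
  R=tst(-.08,d);q=s["qpos"]
  for h in (.1,.069,.03,0): 
    q,e=ik(G+.019*R[:,2]+h*n,R,q);print(d,h,q,round(e,5))
# V rest, tool down, bar along plate x: tool y perpendicular to plate x
print('V')
v=np.array([.5738,-.2722,.036])
for yaw in (-.263,-.263+np.pi):
  R=np.c_[np.cross(rz(yaw)@[0,1,0],[0,0,-1]),rz(yaw)@[0,1,0],[0,0,-1]]
  for h in (.25,.1,0):
   q,e=ik(v+[0,0,h-.019],R,[-.45,.6,1.7,0,.9,0]);print(yaw,h,q,round(e,5))
E
```

```text
3 0.1 [ 0.376  0.308  2.382 -1.966  0.277  0.791] 0.0
3 0.069 [ 0.353  0.383  2.368 -2.183  0.299  0.996] 0.0
3 0.03 [ 0.327  0.473  2.343 -2.379  0.335  1.176] 0.0
3 0 [ 0.309  0.54   2.319 -2.483  0.363  1.269] 0.0
5 0.1 [ 0.364  0.3    2.358 -1.761  0.24   0.575] 0.0
5 0.069 [ 0.342  0.373  2.344 -2.021  0.25   0.822] 0.0
5 0.03 [ 0.317  0.463  2.32  -2.266  0.277  1.052] 0.0
5 0 [ 0.299  0.529  2.296 -2.398  0.302  1.172] 0.0
7 0.1 [ 0.351  0.294  2.333 -1.505  0.218  0.308] 0.0
7 0.069 [ 0.33   0.366  2.32  -1.795  0.212  0.586] 0.0
7 0.03 [ 0.307  0.454  2.295 -2.1    0.227  0.876] 0.0
7 0 [ 0.29   0.52   2.272 -2.271  0.246  1.036] 0.0
9 0.1 [ 0.339  0.291  2.308 -1.219  0.212  0.013] 0.0
9 0.069 [ 0.319  0.361  2.295 -1.502  0.19   0.284] 0.0
9 0.03 [ 0.297  0.448  2.271 -1.857  0.187  0.624] 0.0
9 0 [ 0.281  0.512  2.248 -2.078  0.197  0.835] 0.0
V
-0.263 0.25 [-0.491  0.427  1.592 -0.     1.123 -1.798] 0.0
-0.263 0.1 [-0.491  0.586  1.732  0.     0.824 -1.798] 0.0
-0.263 0 [-0.491  0.723  1.779  0.     0.639 -1.798] 0.0
2.878592653589793 0.25 [-0.491  0.427  1.592 -0.     1.123  1.343] 0.0
2.878592653589793 0.1 [-0.491  0.586  1.732 -0.     0.824  1.343] 0.0
2.878592653589793 0 [-0.491  0.723  1.779 -0.     0.639  1.343] 0.0
```

The direct path needs joint 4 to cross its stop (it has to be about 3.7 rather than −2.5). I'll back off and rewind the wrist through q4 = 0…π with a half-turn of the tool.

```bash
cat >>kin.py <<'E'
def path(wps,step=(.09,.09,.11,.19,.19,.19)):
    out=[]
    for a,b in zip(wps[:-1],wps[1:]):
        a,b=np.array(a),np.array(b);m=int(np.ceil(np.max(np.abs(b-a)/np.array(step))))
        out+=[a+(b-a)*k/m for k in range(1,m+1)]
    return out
def show(q0,qs,hand=0):
    """relative rows from pose of q0"""
    for c in range(0,len(qs),12):
        p0,R0=fk(q0,K);rows=[]
        for q in qs[c:c+12]:
            p,R=fk(q,K);rows.append(list(np.r_[Rot.from_matrix(R0.T@R).as_rotvec()/np.pi,R0.T@(p-p0)].round(3))+[hand])
        print("CALL",", ".join("%g"%x for x in sum(rows,[])));q0=qs[min(c+11,len(qs)-1)]
E
python3 - <<'E'
from kin import *
np.set_printoptions(precision=3,suppress=True)
G=np.array([.5733,.1341,.1045]);n=stance(-.08)[:,2]*-1
F=Rot.from_euler('z',np.pi).as_matrix()
q=np.array([.309,.54,2.319,3.80,.363,-1.87])
for d in(0,-6):
 q=np.array([.309,.54,2.319,3.80,.363,-1.87])
 for h in (0,.03,.07,.1,.14):
  R=tst(-.08,d)@F;q,e=ik(G+.019*R[:,2]+h*n,R,q);print(d,h,q,round(e,5))
s=r.read_state()["qpos"]
A=[.40,-.05,2.35,-1.40,.40,.30];B=[.40,-.05,2.35,3.9,.40,-1.9]
qs=path([s,A,B]);print(len(qs))
for x in qs[::3]:
  p,R=fk(x,K);print(p,R[:,2])
ang=[np.degrees(np.linalg.norm(Rot.from_matrix(fk(a,K)[1].T@fk(b,K)[1]).as_rotvec())) for a,b in zip(qs[:-1],qs[1:])];print(max(ang))
show(s,qs)
E
```

```text
0 0 [ 0.323  0.561  2.352  3.716  0.461 -1.772] 0.0
0 0.03 [ 0.343  0.493  2.378  3.794  0.429 -1.838] 0.0
0 0.07 [ 0.372  0.398  2.404  3.943  0.383 -1.97 ] 0.0
0 0.1 [ 0.396  0.324  2.418  4.102  0.351 -2.116] 0.0
0 0.14 [ 0.432  0.221  2.428  4.392  0.324 -2.388] 0.0
-6 0 [ 0.353  0.619  2.414  3.63   0.671 -1.644] 0.0
-6 0.03 [ 0.376  0.55   2.442  3.682  0.637 -1.681] 0.0
-6 0.07 [ 0.409  0.452  2.472  3.777  0.583 -1.757] 0.0
-6 0.1 [ 0.437  0.374  2.487  3.876  0.539 -1.841] 0.0
-6 0.14 [ 0.479  0.264  2.499  4.061  0.482 -2.007] 0.0
32
[0.522 0.135 0.227] [ 0.599 -0.055 -0.799]
[0.522 0.099 0.347] [ 0.741 -0.103 -0.663]
[0.463 0.113 0.292] [ 0.584 -0.066 -0.809]
[0.41  0.165 0.261] [ 0.442  0.076 -0.894]
[0.38  0.24  0.262] [ 0.359  0.278 -0.891]
[0.381 0.314 0.296] [ 0.363  0.477 -0.801]
[0.414 0.364 0.351] [ 0.451  0.61  -0.652]
[0.468 0.373 0.411] [ 0.596  0.635 -0.491]
[0.526 0.34  0.456] [ 0.753  0.545 -0.369]
[0.57  0.274 0.473] [ 0.872  0.368 -0.323]
[0.587 0.196 0.456] [ 0.916  0.159 -0.369]
6.923760804015953
CALL 0.003, -0.023, 0.011, -0.029, -0.009, -0.03, 0, 0.005,
[... 763 characters left out ...]
 0.115, 0.185, 0.099, 0.115, -0.033, 0, -0.089, 0.129, 0.217, 0.1, 0.141, -0.043, 0, -0.106, 0.142, 0.249, 0.096, 0.166, -0.053, 0, -0.124, 0.152, 0.282, 0.087, 0.189, -0.064, 0, -0.141, 0.16, 0.316, 0.073, 0.21, -0.074, 0, -0.159, 0.167, 0.349, 0.055, 0.229, -0.084, 0, -0.176, 0.171, 0.384, 0.034, 0.243, -0.093, 0
CALL -0.023, 0.006, 0.03, 0.006, 0.027, -0.001, 0, -0.046, 0.01, 0.061, 0.007, 0.054, -0.004, 0, -0.069, 0.013, 0.092, 0.003, 0.081, -0.009, 0, -0.092, 0.013, 0.123, -0.005, 0.106, -0.015, 0, -0.114, 0.012, 0.154, -0.018, 0.129, -0.023, 0, -0.136, 0.009, 0.185, -0.035, 0.148, -0.033, 0, -0.157, 0.004, 0.217, -0.055, 0.164, -0.043, 0, -0.177, -0.003, 0.249, -0.078, 0.175, -0.053, 0
```

```bash
python3 - <<'E'
from kin import *
np.set_printoptions(precision=3,suppress=True)
s=r.read_state()["qpos"]
A0=[.43,.10,2.43,-1.35,.33,.27];A=[.40,-.05,2.35,-.97,.40,.12];B=[.40,-.05,2.35,3.9,.40,-1.9]
qs=path([s,A0,A,B]);print(len(qs))
for x in qs[:5]: print(fk(x,K)[0])
np.save("qs.npy",qs);show(s,qs)
E
```

```text
31
[0.49  0.131 0.208]
[0.462 0.116 0.226]
[0.47  0.111 0.252]
[0.475 0.107 0.278]
[0.478 0.105 0.304]
CALL 0.007, -0.008, 0.011, 0.009, -0.016, -0.031, 0, 0.013, -0.014, 0.022, 0.021, -0.033, -0.06, 0, 0.013, -0.023, 0.055, -0, -0.037, -0.078, 0, 0.01, -0.03, 0.087, -0.019, -0.041, -0.097, 0, 0.006, -0.035, 0.118, -0.035, -0.042, -0.117, 0, 0.002, -0.013, 0.149, -0.009, -0.033, -0.115, 0, -0.004, 0.01, 0.179, 0.014, -0.02, -0.115, 0, -0.012, 0.033, 0.209, 0.035, -0.003, -0.117, 0, -0.022, 0.054, 0.239, 0.053, 0.017, -0.121, 0, -0.033, 0.075, 0.269, 0.066, 0.04, -0.127, 0, -0.045, 0.095, 0.299, 0.075, 0.064, -0.134, 0, -0.059, 0.114, 0.329, 0.08, 0.09, -0.142, 0
CALL -0.01, 0.021, 0.03, 0.024, 0.013, -0.001, 0, -0.022, 0.041, 0.06, 0.044, 0.03, -0.004, 0, -0.036, 0.059, 0.091, 0.062, 0.05, -0.009, 0, -0.05, 0.077, 0.121, 0.075, 0.073, -0.015, 0, -0.066, 0.093, 0.152, 0.084, 0.097, -0.023, 0, -0.082, 0.107, 0.183, 0.088, 0.123, -0.032, 0, -0.1, 0.119, 0.215, 0.087, 0.148, -0.042, 0, -0.118, 0.13, 0.247, 0.081, 0.172, -0.052, 0, -0.136, 0.139, 0.279, 0.07, 0.195, -0.063, 0, -0.154, 0.146, 0.312, 0.055, 0.215, -0.073, 0, -0.172, 0.15, 0.346, 0.036, 0.231, -0.083, 0, -0.189, 0.153, 0.38, 0.014, 0.244, -0.092, 0
CALL -0.023, 0.004, 0.03, 0.003, 0.027, -0.001, 0, -0.046, 0.006, 0.06, 0.002, 0.054, -0.004, 0, -0.069, 0.007, 0.091, -0.004, 0.08, -0.009, 0, -0.091, 0.005, 0.121, -0.014, 0.104, -0.015, 0, -0.114, 0.002, 0.152, -0.028, 0.125, -0.023, 0, -0.135, -0.002, 0.183, -0.046, 0.144, -0.032, 0, -0.155, -0.009, 0.215, -0.067, 0.158, -0.042, 0
```

Call:
{"name": "arm_command", "arguments": {
  "moves": [0.007,-0.008,0.011,0.009,-0.016,-0.031,0,0.013,-0.014,0.022,0.021,-0.033,-0.06,0,0.013,-0.023,0.055,0,-0.037,-0.078,0,0.01,-0.03,0.087,-0.019,-0.041,-0.097,0,0.006,-0.035,0.118,-0.035,-0.042,-0.117,0,0.002,-0.013,0.149,-0.009,-0.033,-0.115,0,-0.004,0.01,0.179,0.014,-0.02,-0.115,0,-0.012,0.033,0.209,0.035,-0.003,-0.117,0,-0.022,0.054,0.239,0.053,0.017,-0.121,0,-0.033,0.075,0.269,0.066,0.04,-0.127,0,-0.045,0.095,0.299,0.075,0.064,-0.134,0,-0.059,0.114,0.329,0.08,0.09,-0.142,0]
}}

```text
time: 3.15
tool_pos: [0.3778, 0.2481, 0.2643]
orientation: [0.48, 0.844, 0.224, 0.084]
force: [0.4, -0.6, -1.2]
opening: 1.003
finger_force: 0.0
```

```bash
python3 - <<'E'
from kin import *
s=r.read_state();print(s["qpos"].round(3),np.load("qs.npy")[11].round(3),s["force"].round(1),s["time"])
E
```

```text
[ 0.403 -0.052  2.351  0.353  0.398 -0.43 ] [ 0.4   -0.05   2.35   0.341  0.4   -0.424] [ 0.4 -0.6 -1.2] 3.15
```

Tracking matches the plan, so I'll continue.

Call:
{"name": "arm_command", "arguments": {
  "moves": [-0.01,0.021,0.03,0.024,0.013,-0.001,0,-0.022,0.041,0.06,0.044,0.03,-0.004,0,-0.036,0.059,0.091,0.062,0.05,-0.009,0,-0.05,0.077,0.121,0.075,0.073,-0.015,0,-0.066,0.093,0.152,0.084,0.097,-0.023,0,-0.082,0.107,0.183,0.088,0.123,-0.032,0,-0.1,0.119,0.215,0.087,0.148,-0.042,0,-0.118,0.13,0.247,0.081,0.172,-0.052,0,-0.136,0.139,0.279,0.07,0.195,-0.063,0,-0.154,0.146,0.312,0.055,0.215,-0.073,0,-0.172,0.15,0.346,0.036,0.231,-0.083,0,-0.189,0.153,0.38,0.014,0.244,-0.092,0]
}}

```text
time: 4.35
tool_pos: [0.5272, 0.3383, 0.4593]
orientation: [0.754, 0.335, 0.553, -0.112]
force: [0.1, -0.3, 0.8]
opening: 0.996
finger_force: 0.0
```

Call:
{"name": "arm_command", "arguments": {
  "moves": [-0.023,0.004,0.03,0.003,0.027,-0.001,0,-0.046,0.006,0.06,0.002,0.054,-0.004,0,-0.069,0.007,0.091,-0.004,0.08,-0.009,0,-0.091,0.005,0.121,-0.014,0.104,-0.015,0,-0.114,0.002,0.152,-0.028,0.125,-0.023,0,-0.135,-0.002,0.183,-0.046,0.144,-0.032,0,-0.155,-0.009,0.215,-0.067,0.158,-0.042,0,-0.155,-0.009,0.215,-0.067,0.158,-0.042,0]
}}

```text
time: 5.15
tool_pos: [0.5832, 0.1711, 0.4437]
orientation: [0.835, -0.071, 0.537, -0.1]
force: [0.0, 0.3, 0.8]
opening: 1.003
finger_force: 0.0
```

```bash
python3 - <<'E'
from kin import *
np.set_printoptions(precision=3,suppress=True)
s=r.read_state();q0=s["qpos"];print(q0,s["force"].round(1),s["time"])
G=np.array([.5733,.1341,.1045]);n=stance(-.08)[:,2]*-1
F=Rot.from_euler('z',np.pi).as_matrix()
R=tst(-.08,0)@F
Q0,_=ik(G+.019*R[:,2],R,[.323,.561,2.352,3.716,.461,-1.772])
Q1,_=ik(G+.019*R[:,2]+.10*n,R,[.396,.324,2.418,4.102,.351,-2.116])
R2=tst(-.08,-6)@F;Q2,_=ik(G+.019*R2[:,2]+.15*n,R2,[.479,.264,2.499,4.061,.482,-2.007])
qs=path([q0,Q2,Q1]);print(len(qs))
for x in qs: print(x,fk(x,K)[0],fk(x,K)[1][:,2])
show(q0,qs)
print(Q0,fk(Q1,K)[0],fk(Q0,K)[0])
E
```

```text
[ 0.402 -0.053  2.35   3.915  0.399 -1.909] [0.  0.3 0.8] 5.15
6
[ 0.424  0.019  2.388  3.966  0.417 -1.947] [0.57  0.169 0.379] [ 0.867  0.065 -0.494]
[ 0.447  0.091  2.425  4.017  0.435 -1.985] [0.55  0.164 0.317] [ 0.816  0.032 -0.578]
[ 0.469  0.164  2.463  4.068  0.452 -2.023] [0.525 0.154 0.261] [ 0.757 -0.008 -0.653]
[ 0.491  0.236  2.5    4.118  0.47  -2.06 ] [0.494 0.14  0.209] [ 0.692 -0.056 -0.719]
[ 0.443  0.28   2.459  4.11   0.411 -2.088] [0.509 0.14  0.189] [ 0.654 -0.054 -0.755]
[ 0.396  0.324  2.418  4.102  0.351 -2.116] [0.524 0.138 0.168] [ 0.614 -0.049 -0.788]
CALL -0.015, -0.029, -0.01, -0.062, 0.018, 0.014, 0, -0.03, -0.058, -0.022, -0.123, 0.038, 0.02, 0, -0.047, -0.087, -0.036, -0.182, 0.062, 0.019, 0, -0.063, -0.115, -0.051, -0.237, 0.088, 0.011, 0, -0.065, -0.132, -0.05, -0.248, 0.093, 0.033, 0, -0.066, -0.149, -0.048, -0.26, 0.1, 0.054, 0
[ 0.323  0.561  2.352  3.716  0.461 -1.772] [0.524 0.138 0.168] [0.585 0.133 0.09 ]
```

```bash
python3 - <<'E'
from kin import *
np.set_printoptions(precision=3,suppress=True)
q0=r.read_state()["qpos"]
G=np.array([.5733,.1341,.1045]);n=stance(-.08)[:,2]*-1
F=Rot.from_euler('z',np.pi).as_matrix()
R=tst(-.08,0)@F
Q1,_=ik(G+.019*R[:,2]+.10*n,R,[.396,.324,2.418,4.102,.351,-2.116])
for t in (-10,-14,-18):
  R2=tst(-.08,t)@F
  for p in ([.50,.15,.33],[.48,.142,.25]):
    print(t,p,ik(p,R2,[.479,.264,2.499,4.061,.482,-2.007]))
W,_=ik([.50,.15,.33],tst(-.08,-14)@F,[.479,.264,2.499,4.061,.482,-2.007])
W2,_=ik([.48,.142,.25],tst(-.08,-10)@F,[.479,.264,2.499,4.061,.482,-2.007])
qs=path([q0,W,W2,Q1]);print(len(qs))
for x in qs: print(x,fk(x,K)[0],fk(x,K)[1][:,2])
show(q0,qs)
E
```

```text
-10 [0.5, 0.15, 0.33] (array([ 0.546, -0.02 ,  2.37 ,  4.834,  0.454, -2.826]), np.float64(2.7755575615628914e-15))
-10 [0.48, 0.142, 0.25] (array([ 0.56 ,  0.142,  2.521,  4.251,  0.519, -2.159]), np.float64(1.3322676295501878e-14))
-14 [0.5, 0.15, 0.33] (array([ 0.583,  0.   ,  2.421,  4.588,  0.511, -2.552]), np.float64(2.220446049250313e-15))
-14 [0.48, 0.142, 0.25] (array([ 0.6  ,  0.191,  2.569,  4.112,  0.644, -1.972]), np.float64(2.4980018054066022e-15))
-18 [0.5, 0.15, 0.33] (array([ 0.619,  0.032,  2.47 ,  4.394,  0.596, -2.323]), np.float64(1.1102230246251565e-15))
-18 [0.48, 0.142, 0.25] (array([ 0.641,  0.256,  2.616,  4.023,  0.788, -1.822]), np.float64(2.775557561563499e-16))
10
[ 0.447 -0.04   2.368  4.084  0.427 -2.07 ] [0.568 0.168 0.418] [ 0.892  0.056 -0.448]
[ 0.492 -0.026  2.386  4.252  0.455 -2.23 ] [0.55  0.163 0.39 ] [ 0.866  0.018 -0.499]
[ 0.538 -0.013  2.403  4.42   0.483 -2.391] [0.527 0.157 0.361] [ 0.831 -0.022 -0.556]
[ 0.583  0.     2.421  4.588  0.511 -2.552] [0.5  0.15 0.33] [ 0.786 -0.063 -0.616]
[ 0.575  0.048  2.454  4.476  0.513 -2.421] [0.496 0
[... 263 characters left out ...]
44 0.224] [ 0.703 -0.056 -0.709]
[ 0.451  0.263  2.452  4.152  0.407 -2.13 ] [0.511 0.142 0.197] [ 0.66  -0.053 -0.749]
[ 0.396  0.324  2.418  4.102  0.351 -2.116] [0.524 0.138 0.168] [ 0.614 -0.049 -0.788]
CALL -0.014, -0.012, -0.011, -0.028, 0.009, -0.004, 0, -0.029, -0.028, -0.024, -0.059, 0.021, -0.01, 0, -0.045, -0.048, -0.039, -0.093, 0.034, -0.019, 0, -0.06, -0.071, -0.056, -0.13, 0.049, -0.032, 0, -0.062, -0.077, -0.056, -0.154, 0.059, -0.025, 0, -0.062, -0.084, -0.055, -0.18, 0.068, -0.021, 0, -0.062, -0.093, -0.054, -0.207, 0.076, -0.018, 0, -0.063, -0.111, -0.053, -0.223, 0.081, 0.007, 0, -0.065, -0.129, -0.051, -0.241, 0.089, 0.031, 0, -0.066, -0.149, -0.048, -0.26, 0.1, 0.054, 0
```

Call:
{"name": "arm_command", "arguments": {
  "moves": [-0.014,-0.012,-0.011,-0.028,0.009,-0.004,0,-0.029,-0.028,-0.024,-0.059,0.021,-0.01,0,-0.045,-0.048,-0.039,-0.093,0.034,-0.019,0,-0.06,-0.071,-0.056,-0.13,0.049,-0.032,0,-0.062,-0.077,-0.056,-0.154,0.059,-0.025,0,-0.062,-0.084,-0.055,-0.18,0.068,-0.021,0,-0.062,-0.093,-0.054,-0.207,0.076,-0.018,0,-0.063,-0.111,-0.053,-0.223,0.081,0.007,0,-0.065,-0.129,-0.051,-0.241,0.089,0.031,0,-0.066,-0.149,-0.048,-0.26,0.1,0.054,0,-0.066,-0.149,-0.048,-0.26,0.1,0.054,0,-0.066,-0.149,-0.048,-0.26,0.1,0.054,0]
}}

```text
time: 6.35
tool_pos: [0.5255, 0.1379, 0.1688]
orientation: [0.945, -0.034, 0.326, 0.013]
force: [1.1, -1.3, -0.3]
opening: 1.004
finger_force: 0.0
```

```bash
python3 - <<'E'
from kin import *
np.set_printoptions(precision=4,suppress=True)
s=r.read_state();print(s["qpos"],s["force"].round(1),s["time"],s["tool_pos"])
i=viewer.camera_info("wrist");im=viewer.camera("wrist")[:,:,::-1];cv2.imwrite("pics/w2.png",im)
G=np.array([.5733,.1341,.1045]);R=tst(-.08,0)@Rot.from_euler('z',np.pi).as_matrix()
print(proj(i,[G,G-.08*R[:,0],G+.08*R[:,0]]).round(0))
print(rel(R,G+.019*R[:,2]))
E
```

```text
[ 0.3924  0.3241  2.416   4.0937  0.3498 -2.1177] [ 1.1 -1.3 -0.3] 6.35 [0.5255 0.1379 0.1688]
[[322. 256.]
 [321. 371.]
 [323. 117.]]
[-0.0007 -0.0006  0.0021 -0.0019  0.0004  0.0997]
```

View pics/w2.png

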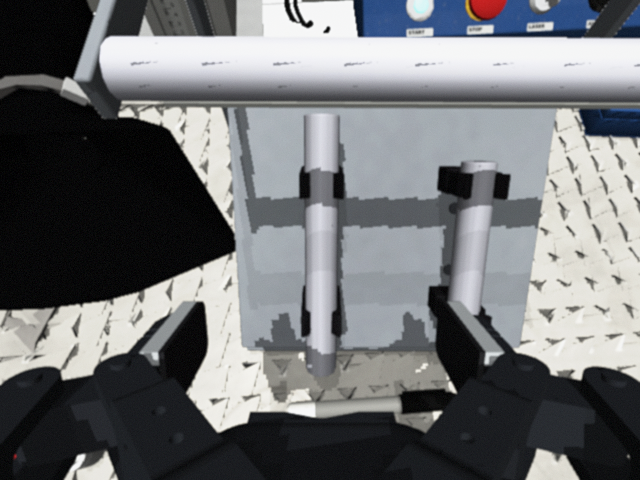

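The wrist view shows the bar ends at (321,116) and (320,372), within 2 px of prediction. The fingers straddle the bar, and the lamp tube is in the upper part of the image, clear of the gripper. I'll advance and close.

Call:
{"name": "arm_command", "arguments": {
  "moves": [-0.001,-0.001,0.002,-0.001,0,0.03,0,-0.001,-0.001,0.002,-0.001,0,0.06,0,-0.001,-0.001,0.002,-0.002,0,0.085,0,-0.001,-0.001,0.002,-0.002,0,0.101,0,-0.001,-0.001,0.002,-0.002,0,0.101,0,-0.001,-0.001,0.002,-0.002,0,0.101,255,-0.001,-0.001,0.002,-0.002,0,0.101,255,-0.001,-0.001,0.002,-0.002,0,0.101,255,-0.001,-0.001,0.002,-0.002,0,0.101,255,-0.001,-0.001,0.002,-0.002,0,0.101,255,-0.001,-0.001,0.002,-0.002,0,0.101,255,-0.001,-0.001,0.002,-0.002,0,0.101,255],
  "newtons": 90
}}

```text
time: 7.6
tool_pos: [0.5858, 0.1335, 0.0883]
orientation: [0.945, -0.039, 0.324, 0.013]
force: [-8.7, 1.0, 14.4]
opening: 0.204
finger_force: 87.3
```

```bash
python3 - <<'E'
from kin import *
np.set_printoptions(precision=4,suppress=True)
s=r.read_state();print(s["qpos"],s["force"].round(1),s["time"],s["tool_pos"],s["opening"],s["finger_force"])
G=np.array([.5733,.1341,.1045]);R=tst(-.08,0)@Rot.from_euler('z',np.pi).as_matrix()
print(rel(R,G+.019*R[:,2]))
E
```

```text
[ 0.3237  0.5638  2.3491  3.7203  0.4588 -1.7742] [-8.7  1.  14.4] 7.6 [0.5858 0.1335 0.0883] 0.20437942511098192 87.34711289405823
[ 0.0003  0.0006 -0.0004  0.0002  0.0004 -0.0015]
```

Gripped at 87 N. Now I'll pull along the panel normal.

Call:
{"name": "arm_command", "arguments": {
  "moves": [0,0,0,0,0,-0.006,255,0,0,0,0,0,-0.012,255,0,0,0,0,0,-0.018,255,0,0,0,0,0,-0.024,255,0,0,0,0,0,-0.03,255,0,0,0,0,0,-0.04,255,0,0,0,0,0,-0.055,255,0,0,0,0,0,-0.075,255,0,0,0,0,0,-0.1,255,0,0,0,0,0,-0.1,255]
}}

```text
time: 8.6
tool_pos: [0.5224, 0.1385, 0.1676]
orientation: [0.945, -0.039, 0.323, 0.013]
force: [-8.1, -1.9, -7.3]
opening: 0.209
finger_force: 90.7
```

```bash
python3 - <<'E'
from kin import *
np.set_printoptions(precision=4,suppress=True)
s=r.read_state();print(s["qpos"],s["force"].round(1),s["time"],s["tool_pos"],s["opening"],s["finger_force"])
cv2.imwrite("pics/w3.png",viewer.camera("wrist")[:,:,::-1])
E
```

```text
[ 0.3973  0.3232  2.4174  4.1135  0.348  -2.1233] [-8.1 -1.9 -7.3] 8.6 [0.5224 0.1385 0.1676] 0.20852287277552328 90.66486597061157
```

View pics/w3.png

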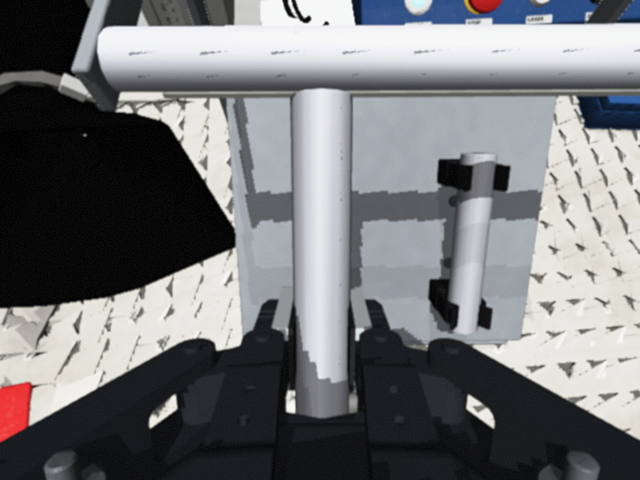

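The bar is out and held between the pads, and the short bar is still in its clips at (470,245). However, the bar's upper end at about (321,92) is up against the lamp tube, with roughly 10 N side load. I'll back down the slope first and then plan the transit.

```bash
cat >>kin.py <<'E'
F=Rot.from_euler('z',np.pi).as_matrix()
LA,LB=np.array([.5825,.195,.24]),np.array([.566,-.02,.24])
def clear(q):
    p,R=fk(q,K);c=p-.019*R[:,2];b=c+np.linspace(-.08,.08,17)[:,None]*R[:,0]
    t=p-np.linspace(0,.12,9)[:,None]*R[:,2]
    X=np.r_[b,t];d=LB-LA;u=np.clip((X-LA)@d/(d@d),0,1)
    return round(np.linalg.norm(X-LA-u[:,None]*d,axis=1).min(),3),round(b[:,2].min(),3)
E
python3 - <<'E'
from kin import *
np.set_printoptions(precision=3,suppress=True)
q0=np.array([.396,.324,2.418,4.102,.351,-2.116]);s=r.read_state();q0=s["qpos"];print(s["force"].round(1))
p0,R0=fk(q0,K);print(p0)
cmd,_=ik(p0,R0,q0)
a,b,c=-R0[:,0]*.05, -R0[:,0]*.04, 0
wp=[q0]
for dp,t in ((-.025,0),(-.05,-4),(-.06,-10)):
  R=tst(-.08,t)@F; q,e=ik(p0+R0[:,0]*dp,R,wp[-1]);print(q,e,clear(q));wp.append(q)
q,e=ik([.46,.14,.25],tst(-.08,-12)@F,wp[-1]);print(q,e,clear(q));wp.append(q)
q,e=ik([.47,.14,.31],tst(-.08,-18)@F,wp[-1]);print(q,e,clear(q));wp.append(q)
B=[.3,-.2,2.3,4.0,.55,-1.95];C=[-.4,-.2,2.3,3.6,.5,-1.6];Dq=[-.5,-.1,2.1,0,.7,1.2];V=[-.491,.427,1.592,0,1.123,1.343]
for n,x in zip("BCDV",(B,C,Dq,V)): print(n,fk(x,K)[0],fk(x,K)[1][:,2],clear(x))
qs=path(wp+[B,C,Dq,V]);print(len(qs))
for x in qs: print(x,fk(x,K)[0],clear(x))
E
```

```text
[-7.7 -1.2 -6.6]
[0.523 0.138 0.167]
[ 0.427  0.356  2.468  3.987  0.411 -1.96 ] 1.942890293094024e-15 (np.float64(0.034), np.float64(0.117))
[ 0.495  0.441  2.562  3.818  0.62  -1.701] 3.3306690738754696e-15 (np.float64(0.06), np.float64(0.097))
[ 0.571  0.571  2.644  3.755  0.897 -1.514] 5.551115123125783e-16 (np.float64(0.074), np.float64(0.083))
[ 0.619  0.145  2.576  4.207  0.599 -2.055] 1.1102230246251565e-15 (np.float64(0.116), np.float64(0.201))
[ 0.66   0.042  2.55   4.322  0.649 -2.194] 1.304512053934559e-14 (np.float64(0.129), np.float64(0.254))
B [0.595 0.062 0.6  ] [ 0.985 -0.109 -0.135] (np.float64(0.288), np.float64(0.527))
C [ 0.544 -0.283  0.623] [ 0.815 -0.575 -0.072] (np.float64(0.384), np.float64(0.55))
D [ 0.445 -0.208  0.361] [ 0.375 -0.205 -0.904] (np.float64(0.255), np.float64(0.346))
V [ 0.573 -0.272  0.267] [-0.  0. -1.] (np.float64(0.246), np.float64(0.286))
49
[ 0.427  0.356  2.468  3.987  0.411 -1.96 ] [0.503 0.14  0.152] (np.float64(0.034), np.float64(0.117))
[ 0.461  0.398  2.515  3.903  0.516 -1.831] [0.493 0.138 0.142] (np.float64(0.048), np.float64(0
[... 4198 characters left out ...]
2] [ 0.445 -0.208  0.361] (np.float64(0.255), np.float64(0.346))
[-0.498 -0.012  2.015  0.     0.77   1.224] [ 0.468 -0.22   0.352] (np.float64(0.249), np.float64(0.342))
[-0.497  0.076  1.931  0.     0.841  1.248] [ 0.491 -0.232  0.34 ] (np.float64(0.246), np.float64(0.336))
[-0.495  0.164  1.846  0.     0.911  1.272] [ 0.514 -0.243  0.325] (np.float64(0.245), np.float64(0.327))
[-0.494  0.251  1.761  0.     0.982  1.295] [ 0.535 -0.254  0.308] (np.float64(0.245), np.float64(0.316))
[-0.492  0.339  1.677  0.     1.052  1.319] [ 0.555 -0.263  0.289] (np.float64(0.247), np.float64(0.302))
[-0.491  0.427  1.592  0.     1.123  1.343] [ 0.573 -0.272  0.267] (np.float64(0.246), np.float64(0.286))
```

```bash
python3 - <<'E'
from kin import *
np.set_printoptions(precision=3,suppress=True)
s=r.read_state();q0=s["qpos"]
p0,R0=fk(q0,K)
wp=[q0]
for p,t in ((p0-R0[:,0]*.025,0),(p0-R0[:,0]*.05,-4),([.46,.14,.25],-12),([.47,.14,.31],-18)):
  q,e=ik(p,tst(-.08,t)@F,wp[-1]);wp.append(q)
B=[.3,-.2,2.3,4.0,.55,-1.95];C=[-.4,-.2,2.3,3.6,.5,-1.6];Dq=[-.5,-.1,2.1,0,.7,1.2];V=[-.491,.427,1.592,0,1.123,1.343]
qs=path(wp+[B,C,Dq,V],(.085,.05,.06,.19,.19,.19));print(len(qs))
P=[fk(x,K) for x in [q0]+qs]
print(max(np.linalg.norm(a[0]-b[0]) for a,b in zip(P,P[1:])),max(np.degrees(np.linalg.norm(Rot.from_matrix(a[1].T@b[1]).as_rotvec())) for a,b in zip(P,P[1:])),min(clear(x)[0] for x in qs[1:]))
np.save("qs2.npy",qs);show(q0,qs,255)
E
```

```text
56
0.07141283391802453 7.064832494349859 0.048
CALL 0, 0.001, -0.001, -0.025, 0, -0, 255, -0.003, 0.012, -0.001, -0.038, 0.003, 0.001, 255, 0, 0.024, -0.001, -0.05, 0, -0, 255, -0.001, 0.033, -0.002, -0.038, 0, -0.017, 255, -0.002, 0.042, -0.002, -0.027, 0, -0.035, 255, -0.002, 0.049, -0.003, -0.017, 0.001, -0.052, 255, -0.002, 0.056, -0.002, -0.01, 0.002, -0.07, 255, -0.001, 0.063, -0.002, -0.003, 0.003, -0.087, 255, 0, 0.068, -0.001, 0.001, 0.004, -0.104, 255, 0, 0.08, -0.001, 0.017, 0.003, -0.117, 255, 0, 0.091, -0.001, 0.032, 0.002, -0.131, 255, 0, 0.101, -0.001, 0.046, 0.003, -0.145, 255
CALL 0.006, 0.026, 0.028, 0.06, 0, 0.002, 255, 0.01, 0.054, 0.053, 0.123, 0.008, -0.001, 255, 0.014, 0.083, 0.075, 0.187, 0.022, -0.011, 255, 0.015, 0.114, 0.094, 0.251, 0.043, -0.029, 255, 0.016, 0.146, 0.11, 0.313, 0.068, -0.054, 255, -0, 0.152, 0.117, 0.321, 0.106, -0.049, 255, -0.016, 0.158, 0.124, 0.327, 0.145, -0.047, 255, -0.033, 0.164, 0.131, 0.331, 0.184, -0.046, 255, -0.049, 0.169, 0.138, 0.334, 0.223, -0.048, 255, -0.065, 0.174, 0.144, 0.334, 0.262, -0.052, 255, -0.082, 0.179, 0.15, 0
[... 974 characters left out ...]
61, 255, -0.085, -0.217, -0.024, -0.2, 0.121, -0.084, 255, -0.117, -0.239, -0.031, -0.209, 0.158, -0.109, 255, -0.152, -0.255, -0.039, -0.21, 0.197, -0.136, 255, -0.15, -0.266, -0.03, -0.208, 0.206, -0.123, 255, -0.149, -0.277, -0.022, -0.208, 0.215, -0.111, 255, -0.147, -0.288, -0.014, -0.208, 0.224, -0.098, 255
CALL 0.004, -0.012, 0.004, 0.011, 0.003, 0.011, 255, 0.008, -0.024, 0.008, 0.021, 0.006, 0.023, 255, 0.012, -0.036, 0.012, 0.03, 0.009, 0.035, 255, 0.016, -0.049, 0.016, 0.039, 0.011, 0.048, 255, 0.019, -0.061, 0.019, 0.047, 0.014, 0.062, 255, 0.022, -0.073, 0.023, 0.055, 0.016, 0.076, 255, 0.026, -0.086, 0.027, 0.062, 0.018, 0.09, 255, 0.029, -0.098, 0.031, 0.068, 0.019, 0.105, 255
```

Call:
{"name": "arm_command", "arguments": {
  "moves": [0,0.001,-0.001,-0.025,0,0,255,-0.003,0.012,-0.001,-0.038,0.003,0.001,255,0,0.024,-0.001,-0.05,0,0,255,-0.001,0.033,-0.002,-0.038,0,-0.017,255,-0.002,0.042,-0.002,-0.027,0,-0.035,255,-0.002,0.049,-0.003,-0.017,0.001,-0.052,255,-0.002,0.056,-0.002,-0.01,0.002,-0.07,255,-0.001,0.063,-0.002,-0.003,0.003,-0.087,255,0,0.068,-0.001,0.001,0.004,-0.104,255,0,0.08,-0.001,0.017,0.003,-0.117,255,0,0.091,-0.001,0.032,0.002,-0.131,255,0,0.101,-0.001,0.046,0.003,-0.145,255]
}}

```text
time: 9.85
tool_pos: [0.4719, 0.1398, 0.3102]
orientation: [0.882, -0.035, 0.47, 0.02]
force: [-0.1, -0.4, -3.9]
opening: 0.208
finger_force: 90.7
```

```bash
python3 - <<'E'
from kin import *
np.set_printoptions(precision=3,suppress=True)
s=r.read_state();print(s["qpos"],np.load("qs2.npy")[11],s["force"].round(1),s["time"],s["opening"],s["finger_force"])
i=viewer.camera_info("wrist");cv2.imwrite("pics/w4.png",viewer.camera("wrist")[:,:,::-1])
# expected px of bar ends if grip at its middle
p,R=fk(s["qpos"],K);c=p-.019*R[:,2];print(proj(i,[c+.08*R[:,0],c,c-.08*R[:,0]]))
E
```

```text
[ 0.656  0.045  2.548  4.317  0.649 -2.192] [ 0.66   0.042  2.55   4.322  0.649 -2.194] [-0.1 -0.4 -3.9] 9.85 0.20769753132489474 90.68054795265198
[[322.672  93.982]
 [322.402 333.638]
 [322.204 508.69 ]]
```

View pics/w4.png

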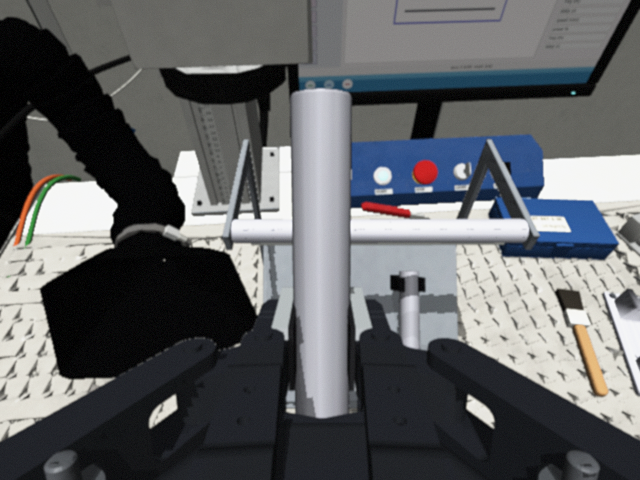

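The bar end at (322,93) matches the prediction (323,94), so the bar is centred and straight in the grip with no slip. The short bar is still clipped at (409,310). Next I'll go up over the lamp.

Call:
{"name": "arm_command", "arguments": {
  "moves": [0.004,0.02,0.02,0.042,0,0.001,255,0.008,0.04,0.04,0.088,0.004,0.001,255,0.011,0.06,0.058,0.135,0.011,-0.003,255,0.014,0.08,0.074,0.18,0.02,-0.01,255,0.015,0.102,0.086,0.225,0.034,-0.021,255,0.015,0.124,0.099,0.27,0.05,-0.036,255,0.016,0.146,0.11,0.313,0.068,-0.054,255,0,0.152,0.117,0.321,0.106,-0.049,255,-0.016,0.158,0.124,0.327,0.145,-0.047,255,-0.049,0.169,0.138,0.334,0.19,-0.048,255,-0.065,0.174,0.144,0.334,0.235,-0.052,255,-0.065,0.174,0.144,0.334,0.262,-0.052,255]
}}

```text
time: 11.1
tool_pos: [0.5941, -0.1332, 0.6148]
orientation: [0.688, -0.27, 0.674, 0.012]
force: [2.0, 1.6, -1.7]
opening: 0.206
finger_force: 90.9
```

```bash
python3 - <<'E'
from kin import *
np.set_printoptions(precision=3,suppress=True)
s=r.read_state();q0=s["qpos"];print(q0,s["force"].round(1),s["time"],s["finger_force"])
C=[-.4,-.2,2.3,3.6,.5,-1.6];Dq=[-.5,-.1,2.1,0,.7,1.2];V=[-.491,.427,1.592,0,1.123,1.343]
qs=path([q0,C,Dq,V],(.085,.08,.09,.19,.19,.19));print(len(qs))
np.save("qs3.npy",qs);show(q0,qs,255)
E
```

```text
[-0.088 -0.196  2.299  3.778  0.525 -1.756] [ 2.   1.6 -1.7] 11.1 90.91690421104431
30
CALL -0.016, 0.008, 0.002, 0.017, 0.035, 0.006, 255, -0.032, 0.016, 0.005, 0.033, 0.071, 0.01, 255, -0.048, 0.024, 0.007, 0.048, 0.108, 0.011, 255, -0.064, 0.031, 0.008, 0.064, 0.144, 0.01, 255, -0.036, 0.035, 0.001, 0.072, 0.112, 0.019, 255, -0.007, 0.034, -0.006, 0.075, 0.079, 0.025, 255, 0.021, 0.029, -0.013, 0.072, 0.046, 0.03, 255, 0.048, 0.019, -0.019, 0.063, 0.015, 0.031, 255, 0.074, 0.005, -0.026, 0.048, -0.014, 0.03, 255, 0.097, -0.013, -0.033, 0.027, -0.038, 0.027, 255, 0.116, -0.036, -0.041, 0.003, -0.057, 0.022, 255, 0.132, -0.061, -0.048, -0.025, -0.07, 0.015, 255
CALL 0.013, -0.029, -0.004, -0.03, -0.012, 0.001, 255, 0.022, -0.059, -0.007, -0.062, -0.019, -0.002, 255, 0.025, -0.092, -0.011, -0.095, -0.019, -0.008, 255, 0.023, -0.125, -0.015, -0.128, -0.012, -0.018, 255, 0.016, -0.158, -0.02, -0.159, 0.001, -0.032, 255, 0.004, -0.191, -0.025, -0.187, 0.021, -0.049, 255, -0.014, -0.222, -0.031, -0.211, 0.047, -0.068, 255, -0.037, -0.25, -0.038, -0.229, 0.078, -0.089, 255, -0.065, -0.274, -0.047, -0.24, 0.114, -0.112, 255, -0.097, -0.294, -0.057, -0.244, 0.152, -0.136, 255, -0.132, -0.309, -0.069, -0.239, 0.193, -0.16, 255, -0.131, -0.327, -0.056, -0.241, 0.205, -0.139, 255
CALL 0.007, -0.019, 0.006, 0.016, 0.005, 0.017, 255, 0.013, -0.038, 0.012, 0.031, 0.01, 0.036, 255, 0.019, -0.057, 0.018, 0.045, 0.014, 0.056, 255, 0.025, -0.076, 0.024, 0.057, 0.018, 0.078, 255, 0.03, -0.096, 0.03, 0.068, 0.021, 0.101, 255, 0.035, -0.116, 0.036, 0.077, 0.023, 0.125, 255
```

Call:
{"name": "arm_command", "arguments": {
  "moves": [-0.016,0.008,0.002,0.017,0.035,0.006,255,-0.032,0.016,0.005,0.033,0.071,0.01,255,-0.048,0.024,0.007,0.048,0.108,0.011,255,-0.064,0.031,0.008,0.064,0.144,0.01,255,-0.036,0.035,0.001,0.072,0.112,0.019,255,-0.007,0.034,-0.006,0.075,0.079,0.025,255,0.021,0.029,-0.013,0.072,0.046,0.03,255,0.048,0.019,-0.019,0.063,0.015,0.031,255,0.074,0.005,-0.026,0.048,-0.014,0.03,255,0.097,-0.013,-0.033,0.027,-0.038,0.027,255,0.116,-0.036,-0.041,0.003,-0.057,0.022,255,0.132,-0.061,-0.048,-0.025,-0.07,0.015,255]
}}

```text
time: 12.3
tool_pos: [0.6363, -0.0682, 0.6134]
orientation: [0.756, -0.072, 0.642, -0.105]
force: [0.7, 0.8, -3.1]
opening: 0.204
finger_force: 91.0
```

Call:
{"name": "arm_command", "arguments": {
  "moves": [0.013,-0.029,-0.004,-0.03,-0.012,0.001,255,0.022,-0.059,-0.007,-0.062,-0.019,-0.002,255,0.025,-0.092,-0.011,-0.095,-0.019,-0.008,255,0.023,-0.125,-0.015,-0.128,-0.012,-0.018,255,0.016,-0.158,-0.02,-0.159,0.001,-0.032,255,0.004,-0.191,-0.025,-0.187,0.021,-0.049,255,-0.014,-0.222,-0.031,-0.211,0.047,-0.068,255,-0.037,-0.25,-0.038,-0.229,0.078,-0.089,255,-0.065,-0.274,-0.047,-0.24,0.114,-0.112,255,-0.097,-0.294,-0.057,-0.244,0.152,-0.136,255,-0.132,-0.309,-0.069,-0.239,0.193,-0.16,255,-0.131,-0.327,-0.056,-0.241,0.205,-0.139,255]
}}

```text
time: 13.5
tool_pos: [0.4617, -0.2194, 0.3537]
orientation: [0.979, -0.074, 0.17, 0.08]
force: [0.7, 1.8, -4.5]
opening: 0.202
finger_force: 90.8
```

```bash
python3 - <<'E'
from kin import *
np.set_printoptions(precision=3,suppress=True)
s=r.read_state();print(s["qpos"],np.load("qs3.npy")[23],s["force"].round(1),s["time"],s["finger_force"])
E
```

```text
[-0.497 -0.029  2.03  -0.011  0.764  1.23 ] [-0.499 -0.025  2.027  0.     0.76   1.22 ] [ 0.7  1.8 -4.5] 13.5 90.77029466629028
```

```bash
python3 - <<'E'
from kin import *
np.set_printoptions(precision=4,suppress=True)
s,t=I["side"],I["top"]
mp=np.array([[.07,.03,.008],[.07,-.03,.008],[-.07,-.03,.008],[-.07,.03,.008]])
tp=[V(168,102),V(308,137),V(232,475),V(83,440)]
ob=[(t,m,p) for m,p in zip(mp,tp)]+[(s,mp[m],p) for m,p in zip((0,3,2),[W(455,127),W(688,205),W(743,147)])]
# block top outer corners in top view (z=38)
bt=[([.056,.022,.038],V(180,112)),([.056,-.022,.038],V(300,140)),([-.056,-.022,.038],V(236,435)),([-.056,.022,.038],V(118,405))]
ob2=ob+[(t,np.array(m),p) for m,p in bt]
for o_ in (ob,ob2,ob2[7:]):
  g=lambda v:np.concatenate([proj(i,rz(v[2])@m+[v[0],v[1],0])[0]-p for i,m,p in o_])
  o=least_squares(g,[.57,-.27,-.26],loss='soft_l1');print(o.x,g(o.x).round(1))
q0=r.read_state()["qpos"]
yaw=-.263+np.pi;R=np.c_[np.cross(rz(yaw)@[0,1,0],[0,0,-1]),rz(yaw)@[0,1,0],[0,0,-1]]
q1,_=ik([.5738,-.2722,.12],R,[-.49,.6,1.7,0,.8,1.34]);print(q1)
qs=path([q0,q1],(.08,.07,.08,.19,.19,.19));print(len(qs),[fk(x,K)[0] for x in qs]);show(q0,qs,255)
E
```

```text
[ 0.5732 -0.2707 -0.2645] [-0.9 -1.5  0.9 -0.7 -0.4  0.9 -1.  -0.1 -0.3 -0.9  1.3 -1.2  0.9 -0.4]
[ 0.5735 -0.27   -0.2529] [-1.8 -1.5  0.2 -1.1 -0.4  0.7 -1.  -0.  -0.6 -0.5  1.4 -1.1  0.7 -0.5
  1.2  1.1 -0.1  1.1 -0.3 -0.7  0.4 -0.5]
[ 0.5739 -0.2693 -0.2378] [ 0.4  0.9 -0.9  0.6 -0.1 -1.1  0.4 -0.5]
[-0.4907  0.5822  1.7301  0.      0.8293  1.3431]
9 [array([ 0.478 , -0.2275,  0.3347]), array([ 0.4937, -0.2352,  0.3138]), array([ 0.5086, -0.2424,  0.2911]), array([ 0.5225, -0.2491,  0.2666]), array([ 0.5354, -0.2552,  0.2404]), array([ 0.5471, -0.2606,  0.2125]), array([ 0.5575, -0.2653,  0.1831]), array([ 0.5664, -0.2692,  0.1522]), array([ 0.5738, -0.2722,  0.12  ])]
CALL 0.005, -0.012, 0.004, 0.01, 0.003, 0.024, 255, 0.009, -0.025, 0.008, 0.018, 0.005, 0.05, 255, 0.014, -0.038, 0.012, 0.025, 0.006, 0.077, 255, 0.018, -0.05, 0.016, 0.03, 0.007, 0.106, 255, 0.022, -0.063, 0.02, 0.034, 0.007, 0.136, 255, 0.026, -0.076, 0.024, 0.036, 0.007, 0.166, 255, 0.03, -0.089, 0.028, 0.036, 0.006, 0.198, 255, 0.033, -0.101, 0.032, 0.034, 0.004, 0.23, 255, 0.037, -0.114, 0.035, 0.03, 0.001, 0.263, 255
```

Call:
{"name": "arm_command", "arguments": {
  "moves": [0.005,-0.012,0.004,0.01,0.003,0.024,255,0.009,-0.025,0.008,0.018,0.005,0.05,255,0.014,-0.038,0.012,0.025,0.006,0.077,255,0.018,-0.05,0.016,0.03,0.007,0.106,255,0.022,-0.063,0.02,0.034,0.007,0.136,255,0.026,-0.076,0.024,0.036,0.007,0.166,255,0.03,-0.089,0.028,0.036,0.006,0.198,255,0.033,-0.101,0.032,0.034,0.004,0.23,255,0.037,-0.114,0.035,0.03,0.001,0.263,255,0.037,-0.114,0.035,0.03,0.001,0.263,255,0.037,-0.114,0.035,0.03,0.001,0.263,255]
}}

```text
time: 14.6
tool_pos: [0.5785, -0.2682, 0.1194]
orientation: [0.992, -0.129, 0.002, -0.004]
force: [0.0, 0.0, -2.5]
opening: 0.206
finger_force: 90.4
```

```bash
python3 - <<'E'
from kin import *
np.set_printoptions(precision=4,suppress=True)
s=r.read_state();print(s["time"],s["tool_pos"],s["orientation"],s["force"])
i=viewer.camera_info("wrist");w=viewer.camera("wrist")[:,:,::-1].copy();sd=viewer.camera("side")[:,:,::-1].copy()
np.savez("w5.npz",**{k:i[k] for k in("R","t","camera_matrix")})
p,R=fk(s["qpos"],K);c=p-.019*R[:,2];print('bar ends wrist',proj(i,[c+.08*R[:,0],c-.08*R[:,0]]),'side',proj(I["side"],[c+.08*R[:,0],c-.08*R[:,0]]))
v=np.array([.5735,-.270,0]);Y=rz(-.253)
M=np.array([[sx*.07,sy*.03,.008] for sx in(-1,1) for sy in(-1,1)]+[[sx*a,sy*.022,.038] for sx in(-1,1) for a in(.028,.056) for sy in(-1,1)])
print(proj(i,M@Y.T+v).round(0).tolist())
for x,y in proj(i,M@Y.T+v): cv2.circle(w,(int(x),int(y)),2,(0,0,255),-1)
a=cv2.resize(sd[190:290,260:360],(360,360),interpolation=cv2.INTER_CUBIC)
o=np.zeros((600,800,3),np.uint8)
W2=w[0:480,120:560] ;o[:480,:440]=W2;o[:360,440:800]=a
cv2.imwrite("pics/c5.png",o);cv2.imwrite("pics/w5raw.png",w)
E
```

```text
14.6 [ 0.5785 -0.2682  0.1194] [ 0.9916 -0.1292  0.002  -0.0036] [ 0.0357  0.0323 -2.5245]
bar ends wrist [[322.904   94.826 ]
 [322.4562 506.9131]] side [[278.7808 177.887 ]
 [350.2394 197.3477]]
[[368.0, 337.0], [287.0, 337.0], [374.0, 140.0], [281.0, 141.0], [363.0, 301.0], [293.0, 301.0], [362.0, 341.0], [294.0, 341.0], [365.0, 214.0], [291.0, 214.0], [366.0, 166.0], [290.0, 166.0]]
```

View pics/c5.png

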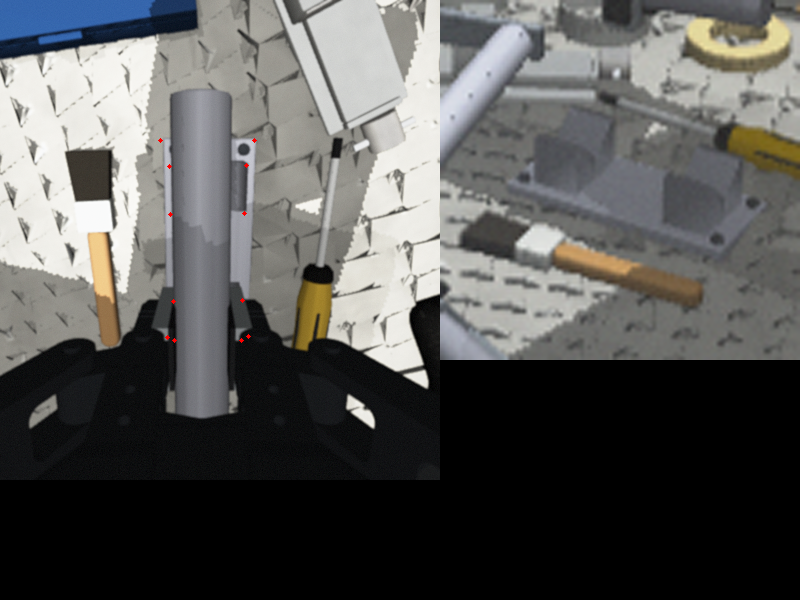

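The wrist view (left) shows the V-rest under the bar. My projected far plate corners (161,140) and (254,141), and the block edge at (246,166–214), sit on the image within 2 px. The bar end at (200,94) is where expected, so I'll lower to the corrected pose.

```bash
python3 - <<'E'
from kin import *
s=r.read_state();print(s["tool_pos"],np.abs(s["joint_velocities"]).max())
yaw=-.253+np.pi;R=np.c_[np.cross(rz(yaw)@[0,1,0],[0,0,-1]),rz(yaw)@[0,1,0],[0,0,-1]]
for z in(.12,.06,.024):print(rel(R,[.5735,-.270,z],s))
E
```

```text
[ 0.57921807 -0.26849244  0.12157764] 0.01877392959059223
[-0.0022 -0.0021 -0.0019 -0.0052  0.0029  0.0015]
[-0.0022 -0.0021 -0.0019 -0.0056  0.0034  0.0615]
[-0.0022 -0.0021 -0.0019 -0.0058  0.0036  0.0975]
```

Call:
{"name": "arm_command", "arguments": {
  "moves": [-0.002,-0.002,-0.002,-0.005,0.003,0.002,255,-0.002,-0.002,-0.002,-0.005,0.003,0.002,255,-0.002,-0.002,-0.002,-0.005,0.003,0.03,255,-0.002,-0.002,-0.002,-0.006,0.003,0.05,255,-0.002,-0.002,-0.002,-0.006,0.003,0.065,255,-0.002,-0.002,-0.002,-0.006,0.004,0.075,255,-0.002,-0.002,-0.002,-0.006,0.004,0.085,255,-0.002,-0.002,-0.002,-0.006,0.004,0.085,255,-0.002,-0.002,-0.002,-0.006,0.004,0.085,255]
}}

```text
time: 15.6
tool_pos: [0.5734, -0.2703, 0.0357]
orientation: [0.992, -0.126, -0.0, -0.001]
force: [1.2, 0.3, -4.5]
opening: 0.208
finger_force: 90.7
```

```bash
python3 - <<'E'
from kin import *
np.set_printoptions(precision=4,suppress=True)
s=r.read_state();print(s["tool_pos"],s["force"])
yaw=-.253+np.pi;R=np.c_[np.cross(rz(yaw)@[0,1,0],[0,0,-1]),rz(yaw)@[0,1,0],[0,0,-1]]
for z in(.024,.017):print(rel(R,[.5735,-.270,z],s))
E
```

```text
[ 0.5734 -0.2703  0.0357] [ 1.2206  0.3221 -4.5433]
[-0.0004  0.0002  0.0001  0.     -0.0003  0.0117]
[-0.0004  0.0002  0.0001  0.     -0.0003  0.0187]
```

Call:
{"name": "arm_command", "arguments": {
  "moves": [0,0,0,0,0,0.004,255,0,0,0,0,0,0.008,255,0,0,0,0,0,0.012,255,0,0,0,0,0,0.014,255,0,0,0,0,0,0.016,255,0,0,0,0,0,0.016,255,0,0,0,0,0,0.016,255]
}}

```text
time: 16.3
tool_pos: [0.5733, -0.2706, 0.0198]
orientation: [0.992, -0.126, 0.0, -0.0]
force: [-5.0, -2.5, 6.2]
opening: 0.209
finger_force: 91.7
```

```bash
python3 - <<'E'
from kin import *
np.set_printoptions(precision=3,suppress=True)
s=r.read_state();R0=Rot.from_quat(s["orientation"]).as_matrix()
print(s["tool_pos"],'F tool',R0.T@s["force"],'T tool',R0.T@s["ft_torque"],R0)
E
```

```text
[ 0.573 -0.271  0.02 ] F tool [-4.24   3.662 -6.182] T tool [-0.481 -0.047  0.212] [[ 0.968 -0.25   0.   ]
 [-0.25  -0.968  0.001]
 [-0.    -0.001 -1.   ]]
```

The moments show only the far (+x) block is touching: the bar is pitched slightly nose-down in the grip and offset about 1–2 mm sideways. I'll lift a little, level it, shift it and lower it with a softer grip so the Vs can align it.

Call:
{"name": "arm_command", "arguments": {
  "moves": [0,0,0,0,0.001,-0.004,255,0,0.02,0,0,0.0015,-0.004,255,0,0.02,0,0,0.0015,-0.004,255,0,0.02,0,0,0.0015,-0.002,255,0,0.02,0,0,0.0015,0,255,0,0.02,0,0,0.0015,0.001,255,0,0.02,0,0,0.0015,0.001,255],
  "newtons": 40
}}

```text
time: 17.0
tool_pos: [0.5731, -0.2716, 0.0181]
orientation: [0.992, -0.126, 0.031, 0.003]
force: [0.5, 1.8, -2.3]
opening: 0.206
finger_force: 90.7
```

```bash
cat >f.py <<'E'
from kin import *
np.set_printoptions(precision=3,suppress=True)
s=r.read_state();R0=Rot.from_quat(s["orientation"]).as_matrix()
print(s["time"],s["tool_pos"],'F tool',R0.T@s["force"],'T tool',R0.T@s["ft_torque"],s["finger_force"],s["opening"])
E
python3 f.py
```

```text
17.0 [ 0.573 -0.272  0.018] F tool [-0.085 -1.834  2.292] T tool [0.137 0.12  0.001] 90.68370938301086 0.20646861627158597
```

Call:
{"name": "arm_command", "arguments": {
  "moves": [0,0,0,0,0,0.001,255,0,0,0,0,0,0.002,255,0,0,0,0,0,0.002,255,0,0,0,0,0,0.002,255],
  "newtons": 40
}}

```text
time: 17.4
tool_pos: [0.5732, -0.2715, 0.0173]
orientation: [0.992, -0.126, 0.031, 0.003]
force: [-3.6, 4.0, 14.7]
opening: 0.207
finger_force: 93.1
```

```bash
python3 f.py
```

```text
17.4 [ 0.573 -0.272  0.017] F tool [ -3.531  -3.013 -14.901] T tool [ 0.538 -0.415  0.029] 93.09560894966125 0.2068668208303964
```

Both blocks now carry the load (no net pitch or yaw moment), and the axis is at about 36 mm, so the bar is seated. Releasing.

Call:
{"name": "arm_command", "arguments": {
  "moves": [0,0,0,0,0,-0.001,200,0,0,0,0,0,-0.001,170,0,0,0,0,0,-0.001,120,0,0,0,0,0,-0.001,100,0,0,0,0,0,-0.001,100,0,0,0,0,0,-0.001,100,0,0,0,0,0,-0.02,100,0,0,0,0,0,-0.06,100,0,0,0,0,0,-0.1,100,0,0,0,0,0,-0.15,100,0,0,0,0,0,-0.2,100,0,0,0,0,0,-0.2,100]
}}

```text
time: 18.6
tool_pos: [0.5636, -0.2704, 0.2231]
orientation: [0.991, -0.126, 0.036, 0.005]
force: [0.5, -0.8, -0.6]
opening: 0.608
finger_force: 0.0
```

```bash
python3 f.py; python3 - <<'E'
from kin import *
v=np.array([.5735,-.270,.036]);Y=rz(-.253)
ends=v+np.array([[.08,0,0],[-.08,0,0]])@Y.T
ini=dict(side=cv2.imread("pics/side0.png"),top=cv2.imread("pics/top0.png"))
for n in("side","top"):
  im=viewer.camera(n)[:,:,::-1];cv2.imwrite(f"pics/{n}9.png",im);print(n,'expected ends',proj(I[n],ends).round(1).tolist())
i=viewer.camera_info("wrist");w=viewer.camera("wrist")[:,:,::-1];cv2.imwrite("pics/w9.png",w)
e=proj(i,ends);print('wrist exp',e.round(1).tolist())
# measure bar in wrist: brightness profile across bar at several stations and along bar axis
g=cv2.cvtColor(w,cv2.COLOR_BGR2GRAY).astype(int)
d=(e[0]-e[1])/np.linalg.norm(e[0]-e[1]);nn=np.array([-d[1],d[0]]);L=np.linalg.norm(e[0]-e[1])
S=lambda p:g[int(np.clip(round(p[1]),0,479)),int(np.clip(round(p[0]),0,639))]
print('L',L)
print('along',[(k,S(e[1]+d*k)) for k in range(-12,int(L)+14,3)])
for f in(.1,.5,.9):print('across',f,[S(e[1]+d*L*f+nn*k) for k in range(-30,31,2)])
E
```

```text
18.6 [ 0.564 -0.27   0.223] F tool [0.66  0.635 0.63 ] T tool [-0.054 -0.029  0.033] 0.0 0.6078106231998939
side expected ends [[281.5, 222.1], [350.2, 242.6]]
top expected ends [[421.1, 194.5], [402.4, 275.9]]
wrist exp [[319.3, 121.2], [319.4, 305.4]]
L 184.19565413080602
along [(-12, np.int64(112)), (-9, np.int64(113)), (-6, np.int64(108)), (-3, np.int64(110)), (0, np.int64(111)), (3, np.int64(110)), (6, np.int64(110)), (9, np.int64(111)), (12, np.int64(107)), (15, np.int64(113)), (18, np.int64(111)), (21, np.int64(114)), (24, np.int64(109)), (27, np.int64(111)), (30, np.int64(109)), (33, np.int64(110)), (36, np.int64(109)), (39, np.int64(109)), (42, np.int64(110)), (45, np.int64(111)), (48, np.int64(109)), (51, np.int64(109)), (54, np.int64(110)), (57, np.int64(108)), (60, np.int64(108)), (63, np.int64(107)), (66, np.int64(106)), (69, np.int64(106)), (72, np.int64(204)), (75, np.int64(213)), (78, np.int64(218)), (81, np.int64(224)), (84, np.int64(228)), (87, np.int64(227)), (90, np.int64(228)), (93, np.int64(228)), (96, np.int64(227)), (99, np.int64(227)), (102, np.int64(228)), (
[... 1392 characters left out ...]
4(228), np.int64(221), np.int64(214), np.int64(205), np.int64(181), np.int64(143), np.int64(113), np.int64(206), np.int64(245), np.int64(244), np.int64(244), np.int64(244), np.int64(244), np.int64(244), np.int64(244), np.int64(245)]
across 0.9 [np.int64(167), np.int64(167), np.int64(87), np.int64(54), np.int64(54), np.int64(73), np.int64(169), np.int64(182), np.int64(181), np.int64(179), np.int64(122), np.int64(83), np.int64(103), np.int64(115), np.int64(128), np.int64(133), np.int64(131), np.int64(129), np.int64(126), np.int64(121), np.int64(109), np.int64(91), np.int64(131), np.int64(175), np.int64(185), np.int64(187), np.int64(164), np.int64(77), np.int64(53), np.int64(61), np.int64(140)]
```

```bash
python3 - <<'E'
from kin import *
np.set_printoptions(precision=1,suppress=True)
v=np.array([.5735,-.270,.036]);Y=rz(-.253)
def sil(n,h,th,dx):
  i=I[n];a=np.linspace(-.08,.08,41);t=np.linspace(0,2*np.pi,24)
  X=np.array([[x+dx,.01*np.cos(q),h-.036+.01*np.sin(q)+np.tan(th)*x] for x in a for q in t])@Y.T+v
  m=np.zeros((480,640),np.uint8);cv2.fillConvexPoly(m,cv2.convexHull(proj(i,X).astype(np.float32)).astype(np.int32),255);return m
for n,box in(("side",(200,270,255,375)),("top",(175,300,370,450))):
  a=cv2.imread(f"pics/{n}0.png");b=cv2.imread(f"pics/{n}9.png")
  d=cv2.absdiff(a,b).max(2);y0,y1,x0,x1=box
  m=(d>22);z=np.zeros_like(m);z[y0:y1,x0:x1]=m[y0:y1,x0:x1]
  e=sil(n,.036,0,0)>0
  print(n,'diff px',z.sum(),'model',e.sum(),'model covered',(z&e).sum())
  for y in range(y0,y1,3): print(''.join('#' if z[y,x]&e[y,x] else '+' if z[y,x] else 'o' if e[y,x] else '.' for x in range(x0,x1)))if n=="side" else None
# score of edges: bar pitch/height by side-view gradient along silhouette contour
g=cv2.cvtColor(cv2.imread("pics/side9.png"),cv2.COLOR_BGR2GRAY).astype(np.float32)
G=np.hypot(cv2.Sobel(g,5,1,0),cv2.Sobel(g,5,0,1))
res=[]
for h in np.arange(.032,.046,.001):
  for th in np.radians(np.arange(-6,6.1,1)):
    for dx in(-.006,-.003,0,.003,.006):
      c=cv2.Canny(sil("side",h,th,dx),50,100)>0;res.append((G[c].mean(),round(h,3),round(np.degrees(th)),dx))
print(sorted(res)[::-1][:6])
E
```

```text
side diff px 3416 model 803 model covered 691
........................................................................................................................
........................................++++++..........................................................................
........................................................................................................................
..........................................................+++...........................................................
.................................................++++++.++++++++++......................................................
++...............................................++++++++++++++++++.+..++...............................................
.........................oo#oo###++.............++....+++++++++++++++++++++++++.........................................
..................++++++###################+++++++++++++++...++++++++++++++++.+++.++++..................................
.................++..++#####o#######################o.+++++++++++++...........++++++++
[... 1512 characters left out ...]
........................................+++++++++++++++++++++++++++.+++++++++++++++++++++++++++
........................................................................++++++++++++++++++++++++++++++++++++++++++++++++
..............................................................................++++++++++++++++++++++++++++++++++++++++++
top diff px 9353 model 997 model covered 943
[(np.float32(128.94366), np.float64(0.036), 1, 0), (np.float32(125.47376), np.float64(0.037), 0, 0), (np.float32(124.77465), np.float64(0.037), 1, 0.003), (np.float32(123.95774), np.float64(0.038), 3, 0.006), (np.float32(123.48775), np.float64(0.039), 4, 0.006), (np.float32(122.972084), np.float64(0.036), 2, 0.006)]
```

The side-view edge fit puts the bar axis at 36 mm, level and centred, so it's lying in both Vs. Handing in.

```bash
python3 -c "
from plant import r
print(r.close_job())"
```

```text
the job is handed in; nothing more can be done
None
```

The long bar lies level and centred across both V-blocks and has been let go, the short bar was left in its clips, and the job was handed in at about 19 s; the long bar's upper end briefly pressed the lamp tube at about 10 N during the pull-out.

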